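# Fit the cradle plate on the inspection stand and lay the citron in it

### The job

Set up the sloping inspection stand for the next fruit: take the white cradle plate by its spine and lower it squarely onto the stand's deck so that both dowel pins enter its two holes and it lies fully home, flat on the deck. Then lay the citron lengthwise in the two notched saddles of the plate and let go. Handle both gently: drop neither, do not squeeze the citron hard, and leave the carton, the foam wedge and the snips where they are.

Things in the scene. Friction and masses are not known exactly. Their poses are not given: they have to be found in the camera images.
- deck: Sloping deck of the fixed grey steel stand: 130 mm (x, up the slope) by 212 mm (y, level). Origin: centre of its upper face, 78 mm above the table. x points up the slope, away from the robot; y to the left; z is the outward normal, 28 degrees from vertical, leaning towards the robot. Front edge 47 mm, rear edge 109 mm above the table. The stand varies in place and yaw and never moves.
- pin_a (a point): Foot of the left dowel pin on the deck's face (78 mm along the deck's +y). Brass-coloured, 10 mm in diameter, square to the deck, 14 mm long, of which the last 6 mm taper to 5 mm diameter.
- pin_b (a point): Foot of the right dowel pin (78 mm along the deck's -y), same as the other.
- cradle_plate: Loose, 0.3 to 0.6 kg, flat on the table left or right of the stand: white board 110 (x) x 190 (y) x 10 mm (z), two 12 mm through holes 156 mm apart, grey spine, two grey saddles with black V notches. Origin: centre of underside, z up. Fits either way round (half a turn about z). Saddles at y = +36 and -36 mm, 8 mm thick, 60 mm wide, 80 mm high; V faces at 55 degrees, apex 48 mm over the underside.
- spine (a point): Grasp point at the middle of the plate's spine, 35 mm above the underside, over the centre of mass. The spine is a rib 14 mm thick (in the plate's x) along the plate's y, its top 46 mm above the underside, 64 mm of it free between the saddles. Close the fingers along the plate's x, fingers square to the board; a grip of 30 to 50 N holds it.
- hole_a (a point): Centre, on the underside, of the hole at the plate's +y end (78 mm from the middle).
- hole_b (a point): Centre, on the underside, of the hole at the plate's -y end (78 mm from the middle).
- nest (a point): Roughly where the citron's centre comes to rest in the saddles: on the plate's z axis, 83 mm above the underside (give or take 5 mm). Moves with the plate.
- citron: Yellow-green citron, 0.12 to 0.24 kg, 94 mm long (its y), 58 mm thick in the middle, round about y, tapering to both ends (38 mm thick at 38 mm from the centre), a 9 mm nub beyond the +y end. Origin: its centre. Starts lying level in the tray, centre 36 mm above the table. Grip it across the middle with 6 to 15 N. It may lie either way round in the saddles, y along the plate's y. Over 70 N bruises it.
- fruit_tray: Shallow grey-brown pulp tray holding the citron at the start, fixed, 116 mm (x) by 156 mm (y), rim 10 mm high; two ribs along y, 12 mm high, carry the fruit. Origin: centre of its underside. It lies on the other side of the stand from the cradle plate.
- carton: Closed white and green carton, 85 x 120 x 80 mm high, origin at the centre of its underside; leave it alone.
- foam_wedge: White foam wedge, 60 x 120 x about 45 mm high, origin at the centre of its underside; leave it alone.
- snips: Red-handled snips lying on the table, 168 mm long along y, 15 mm high, origin on the table near the pivot; leave them alone.
There are look-alikes about, which are no part of the job. Leave any blue or turquoise look-alike of the cradle_plate alone.

How it is judged:
By the outcome, as a careful person would: the job done as asked, in the order asked, and still so for the second after the job is handed in, with the robot touching nothing.
It also fails if it takes over 67 s, if anything falls off the work surface, if the arm or the gripper's body presses on something with over 40 N, if the wrist force passes 120 N, or if a joint passes its speed limit or range.

### The arm

A 7-joint arm with a two-finger parallel gripper is mounted at the origin on the work surface. World frame = base frame: x ahead of the robot, y to its left, z up, the work surface at z = 0. Lengths are in m, angles in rad, forces in N, time in s.
With the tool pointing down it reaches from about 0.4 to 0.85 m from the base axis. Payload 10.4 kg.
Tool frame: the origin (TCP) lies on the centre line of the jaws, within the pads' length; the fingertips stand r.tip_extent ahead of it and the grasp point (between the pads) lies 8 mm behind it (r.tip_extent is the distance from the TCP to the fingertips, in m); z points along the fingers, y is the direction in which the jaws open and shut (so a half turn about z gives the same grasp; the last joint's range is limited). The gripper opens to 87 mm and grips with 3 to 60 N. Pads are 19 mm wide; open, the fingers measure 117 mm over their backs; the gripper's body (75 mm by 190 mm) begins 51 mm behind the grasp point.
Start: joints at [-1.282, 0.332, -0.065, 1.46, 0.022, 1.35, -0.088], TCP at [0.192, 0.595, 0.234] pointing down, gripper open.
Joint ranges: [-2.6, 2.6], [-0.5, 2.12], [-1.47, 1.34], [0.16, 2.42], [-1.27, 4.41], [0.06, 2.06], [-2.6, 2.6]. Speed limits (rad/s): [2.22, 2.22, 2.79, 2.79, 3.14, 3.14, 3.14].

### API

Orientations are given as a unit quaternion [x, y, z, w].
In Python, from bench import r gives the robot as it stands.
- The arm moves only by the shell command python3 -m jog 'ROWS' [FORCE]. ROWS is JSON, a list of rows, each a list of 7 numbers: the shift along the tool's x, y, z in cm, then the turn, a rotation vector about the tool's x, y, z in rad, then the opening, from -1 (shut) to 1 (fully open). In form: [[tx, ty, tz, wx, wy, wz, jaw], ...]. A call has 1 to 20 rows; each row shifts and turns the commanded pose from where the row before left it, along the tool's axes as they then stand; what a row does not reach is not made up. A row lasts 1/8 s, in which the tool goes at most 62.5 mm and 10.7 degrees, less where a joint would pass 70% of its speed; a pose out of reach is approached as far as the arm can. A call with a gripper value outside its range is refused whole. The fingers move at their own pace and stop on an object; FORCE is the grip in N (left out, the last holds). Time passes only in rows, so rows that do not move let the fingers close. It gives the time, the measured TCP pose, the force and the opening at its end, in the units of the state.
- r.read_state(): the state, without advancing time (a new reading comes with each control period).
- r.camera(name): name is "scene" or "top" or "wrist"; returns a dict with "frame" (420x560x3 uint8, red, green, blue), "fx", "fy", "cx", "cy" (pixels), "camera_from_world" (4x4, takes a point from world to camera coordinates). Camera axes: x right, y down, z forward; pixel columns grow to the right and rows downward; lengths in m; the calibration is good to about 2 mm. A picture is of the moment at which its call begins. There is no depth.
- r.close_job(): hands the job in, once; it reports no verdict.
Trained networks look in a picture, given as the dict that the camera call returned (one of the last four; its "shot" number tells which), for a name from the list of things; names that differ only in an ending like _2 or _b are one class to them, and where a whole thing is asked for, a point or a joint stands for the part that bears it (a point fixed in the world has none). Each returns a list of dicts, best first, with "score" (0 to 1); they miss things now and then, are a little off and sometimes report something else, mostly with a low value. They report only what shows in the picture. A call takes as long as a camera call. They do not tell look-alikes from the thing itself.
- r.search_frame(picture, thing): "rect" ([left, top, right, bottom] in pixels, round what is visible of it).
The state is a dict: "time": time; "joint_positions": joint angles; "joint_vel": joint speeds; "joint_torque": joint torques, N m; "ee_pos": TCP position; "eef_rot": TCP orientation; "ft_force": force on the tool from outside, world axes, zero at the start; "torque": the same for the moment, N m; "width": finger opening in m.
Only numpy, scipy, OpenCV 4.12 (cv2) and the standard library are available. Lean on these libraries where they do the work, as an engineer would, in place of code of your own. Each camera call takes 0.05 s, during which the arm holds its last target.

## Working session

There is one attempt and no reset: what is moved stays moved. The work goes in short steps, Python scripts to look and compute and a shell command to move; the robot and the scene stay as the last step left them, time stands still between calls to the robot, and variables do not carry over. Pictures are saved under pics/ and viewed, and the job is handed in when it is done.

```bash
ls; mkdir -p pics; python3 - <<'E'
from bench import r
import cv2
print(r.tip_extent); s=r.read_state(); print({k:s[k] for k in('time','ee_pos','eef_rot','width','ft_force')})
for n in('scene','top','wrist'):
    c=r.camera(n); cv2.imwrite(f'pics/{n}0.png',c['frame'][:,:,::-1]); print(n,c['fx'],c['cx'],c['cy'],c['shot']); print(c['camera_from_world'])
E
```

```text
pics
0.011
{'time': 0.0, 'ee_pos': array([0.19161327, 0.59451501, 0.23273676]), 'eef_rot': array([ 1.55251107e-01,  9.87874771e-01, -7.22868106e-04, -8.91468461e-05]), 'width': 0.08687203883038222, 'ft_force': array([0.48725292, 0.01408917, 0.26606435])}
scene 388.7903259978775 283.18943342747974 209.55444375623782 1
[[-0.66790373  0.74413725 -0.01282083  0.25817563]
 [ 0.52181304  0.45593351 -0.72099639 -0.21565624]
 [-0.53067482 -0.48824625 -0.69282021  1.34390007]
 [ 0.          0.          0.          1.        ]]
top 434.7085780312366 282.6609337093076 208.90090319142763 2
[[-0.02194248 -0.99972102 -0.00874116  0.10658116]
 [-0.99300584  0.02280796 -0.11584127  0.47650023]
 [ 0.11600832  0.00613817 -0.99322928  1.44052182]
 [ 0.          0.          0.          1.        ]]
wrist 355.4817514998746 284.14425264835387 209.51648575910954 3
[[ 0.30610803  0.95199625 -0.00101107 -0.62430598]
 [ 0.92114243 -0.29591866  0.25284139 -0.0307335 ]
 [ 0.24040486 -0.07832812 -0.96750721  0.38939444]
 [ 0.          0.          0.          1.        ]]
```

View pics/scene0.png

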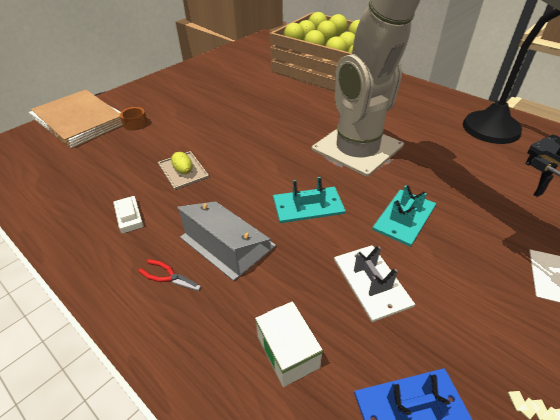

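View pics/top0.png

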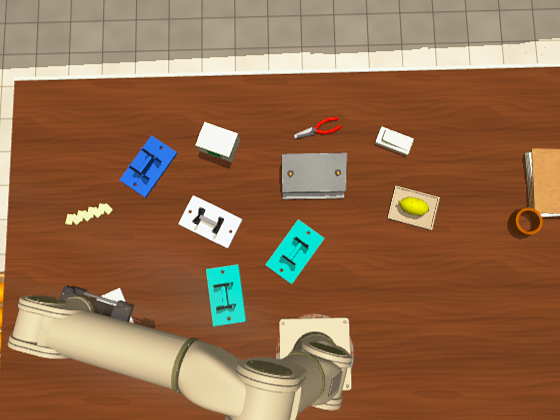

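View pics/wrist0.png

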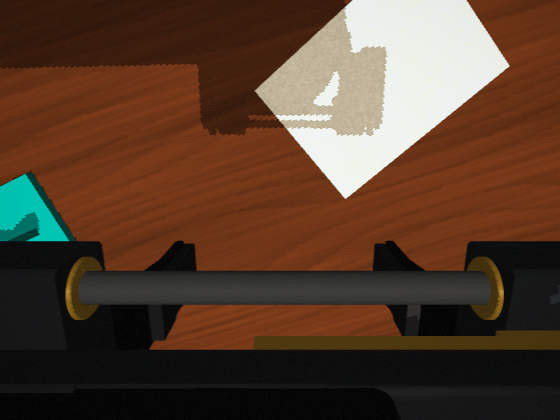

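The only white cradle plate is at top (210,221) and scene (373,281). The others are teal at (295,250) and (226,295), and blue at (148,166). The stand is at (314,175) and the citron at (413,206). I'll run the networks, look at enlarged crops and measure.

```bash
cat > h.py <<'E'
import numpy as np, cv2
from scipy.optimize import least_squares
from scipy.spatial.transform import Rotation as R
def proj(c,P):
    P=np.atleast_2d(P); M=np.array(c['camera_from_world']); q=P@M[:3,:3].T+M[:3,3]
    return np.c_[c['fx']*q[:,0]/q[:,2]+c['cx'], c['fy']*q[:,1]/q[:,2]+c['cy']]
def ray(c,uv,z):
    M=np.array(c['camera_from_world']); o=-M[:3,:3].T@M[:3,3]
    d=M[:3,:3].T@np.array([(uv[0]-c['cx'])/c['fx'],(uv[1]-c['cy'])/c['fy'],1])
    return o+d*(z-o[2])/d[2]
def yawpose(p,P,z=0): # x,y,yaw
    return R.from_euler('z',p[2]).apply(P)+[p[0],p[1],z]
def deckR(yaw): # deck x up slope, 28deg
    return R.from_euler('z',yaw)*R.from_euler('y',-np.radians(28))
def crop(c,box,k,fn):
    l,t,r_,b=box; im=c['frame'][t:b,l:r_,::-1]
    cv2.imwrite(fn,cv2.resize(im,None,fx=k,fy=k,interpolation=cv2.INTER_CUBIC))
E
python3 - <<'E'
from bench import r
from h import *
import pickle
for n in('scene','top'):
    c=r.camera(n); pickle.dump(c,open(f'{n}.pkl','wb'))
    for t in('cradle_plate','deck','citron','fruit_tray','carton','foam_wedge','snips','pin_a','hole_a','spine'):
        try: print(n,t,[(np.round(d['rect']).astype(int).tolist(),round(d['score'],2)) for d in r.search_frame(c,t)][:5])
        except Exception as e: print(n,t,e)
    if n=='top':
        crop(c,(170,130,450,260),2.85,'pics/topc.png')
        crop(c,(170,185,260,255),8,'pics/topplate.png')
        crop(c,(270,140,360,210),8,'pics/topdeck.png')
    else:
        crop(c,(320,230,430,330),6,'pics/sceneplate.png'); crop(c,(170,190,280,280),6,'pics/scenedeck.png')
print(r.read_state()['time'])
E
```

```text
scene cradle_plate [([275, 178, 346, 222], 0.76), ([355, 367, 472, 417], 0.75), ([140, 260, 196, 289], 0.73), ([372, 186, 437, 247], 0.66), ([337, 244, 415, 322], 0.65)]
scene deck [([174, 201, 268, 250], 0.93)]
scene citron [([339, 244, 415, 319], 0.4)]
scene fruit_tray [([158, 152, 208, 188], 0.65)]
scene carton [([255, 303, 324, 388], 0.86)]
scene foam_wedge []
scene snips [([140, 260, 198, 289], 0.86)]
scene pin_a [([180, 204, 271, 254], 0.56)]
scene hole_a [([332, 244, 414, 322], 0.95), ([373, 185, 439, 242], 0.84), ([276, 175, 346, 223], 0.62), ([357, 370, 475, 419], 0.59)]
scene spine [([353, 368, 474, 417], 0.96), ([337, 245, 417, 322], 0.89), ([373, 188, 437, 245], 0.7), ([274, 178, 344, 224], 0.57)]
top cradle_plate [([205, 262, 245, 326], 0.92), ([265, 220, 324, 281], 0.9), ([179, 196, 241, 247], 0.66), ([121, 134, 178, 197], 0.61)]
top deck [([280, 155, 344, 192], 0.56)]
top citron [([398, 195, 426, 215], 0.8)]
top fruit_tray [([389, 189, 441, 229], 0.95), ([179, 195, 244, 248], 0.5), ([396, 194, 429, 216], 0.27)]
top carton []
top foam_wedge [([377, 128, 415, 152], 0.57), ([282, 155, 347, 191], 0.17)]
top snips [([296, 116, 340, 141], 0.8), ([284, 151, 347, 192], 0.19)]
top pin_a [([281, 153, 346, 194], 0.77), ([182, 196, 243, 248], 0.46)]
top hole_a [([268, 219, 324, 282], 0.92), ([120, 137, 176, 194], 0.86), ([176, 192, 241, 246], 0.7), ([206, 262, 246, 328], 0.69)]
top spine [([266, 216, 326, 282], 0.88), ([178, 198, 242, 248], 0.76), ([121, 134, 175, 198], 0.67)]
1.25
```

View pics/topplate.png

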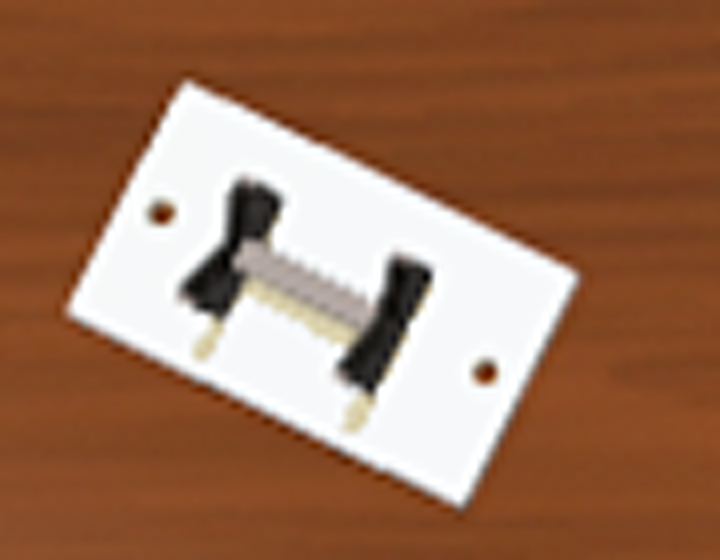

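View pics/topdeck.png

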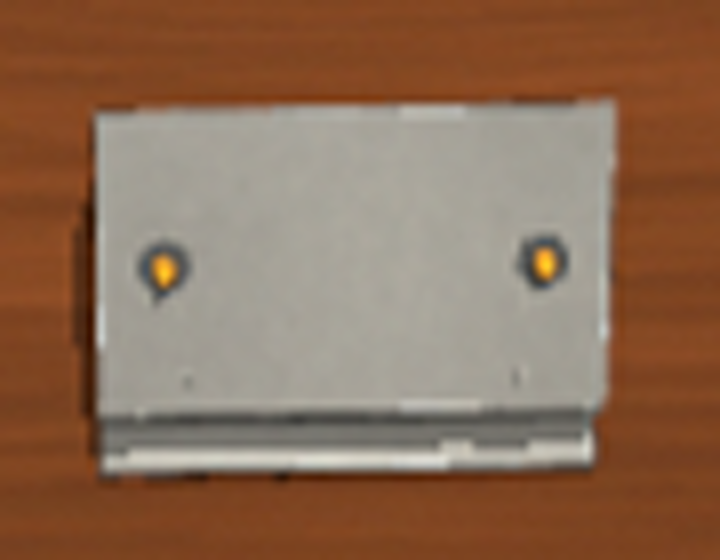

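View pics/scenedeck.png

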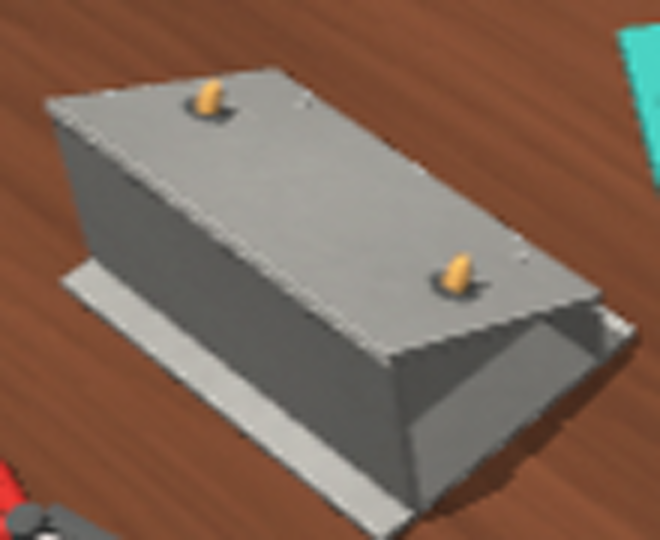

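View pics/sceneplate.png

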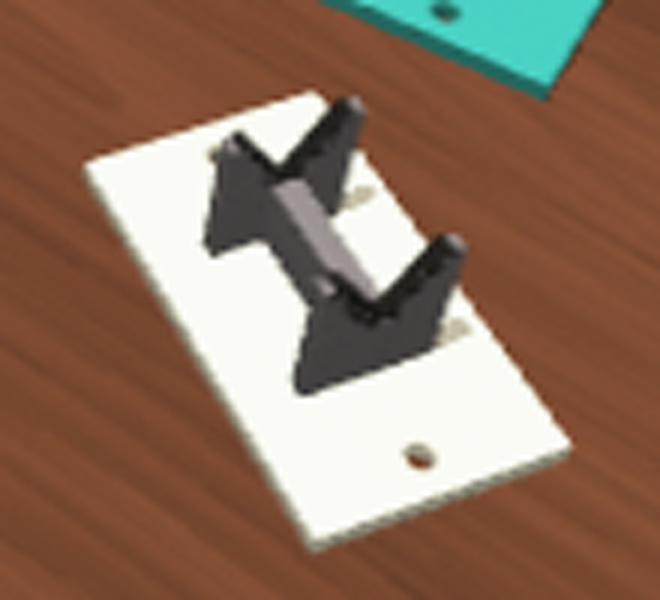

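White board with dark saddles and two holes, so this is the plate. Now fit the poses from corners, holes and pin rings in both views.

```bash
cat > fit0.py <<'E'
from h import *
import pickle
T=pickle.load(open('top.pkl','rb'));S=pickle.load(open('scene.pkl','rb'))
def full(p,l,t,k): return (np.array(p,float)+.5)/k-.5+[l,t]
# plate
pt=full([(187,80),(580,272),(465,508),(67,314),(161,212),(485,371)],170,185,8)
ps=full([(85,163),(315,90),(572,445),(312,543),(420,455)],320,230,6)
x,y=.055,.095
# plate frame with +y toward image-left
Pt=np.array([(x,y,.01),(x,-y,.01),(-x,-y,.01),(-x,y,.01),(0,.078,.01),(0,-.078,.01)])
c0=ray(T,pt[:4].mean(0),.01);a=ray(T,pt[4],.01);b=ray(T,pt[5],.01)
d=a-b;print('hole dist',np.linalg.norm(d)); yaw0=np.arctan2(-d[0],d[1])
Ps=np.array([(x,-y,.01),(-x,-y,.01),(-x,y,.01),(x,y,.01),(0,.078,.01)])
def run(f,p0,name):
    s=least_squares(f,p0); print(name,np.round(s.x,4),'rms px',np.sqrt(np.mean(s.fun**2)).round(2)); return s
ft=lambda p:(proj(T,yawpose(p,Pt))-pt).ravel(); fs=lambda p:(proj(S,yawpose(p,Ps))-ps).ravel()
p0=[*c0[:2],yaw0]; run(ft,p0,'plate top');run(fs,p0,'plate scene');s=run(lambda p:np.r_[ft(p),fs(p)],p0,'plate both')
print(s.fun.reshape(-1,2).round(1).tolist())
# deck
x,y=.065,.106
dt=full([(96,113),(614,103),(604,408),(100,412),(165,268),(544,262)],270,140,8)
Dt=np.array([(x,y,0),(x,-y,0),(-x,-y,0),(-x,y,0),(0,.078,0),(0,-.078,0)])
ds=full([(390,362),(47,103),(280,70),(602,295),(457,284),(210,107)],170,190,6)
gt=lambda p:(proj(T,deckR(p[2]).apply(Dt)+[p[0],p[1],.078])-dt).ravel()
gs=lambda p:(proj(S,deckR(p[2]).apply(Dt)+[p[0],p[1],.078])-ds).ravel()
c0=ray(T,dt[4:].mean(0),.078);p0=[c0[0],c0[1],0]
run(gt,p0,'deck top');run(gs,p0,'deck scene');s=run(lambda p:np.r_[gt(p),gs(p)],p0,'deck both');print(s.fun.reshape(-1,2).round(1).tolist())
# citron
for c,b in((T,(398,195,426,215)),):
    print('citron',ray(c,((b[0]+b[2])/2,(b[1]+b[3])/2),.036))
im=T['frame'][185:235,380:445].astype(int);m=((im[...,0]>120)&(im[...,1]>120)&(im[...,2]<60))
v,u=np.nonzero(m);print(m.sum(),u.mean()+380,v.mean()+185,ray(T,(u.mean()+380,v.mean()+185),.036))
w=np.array([ray(T,(a+380,b+185),.036)[:2] for a,b in zip(u,v)]);e,V=np.linalg.eigh(np.cov(w.T));print('axis',V[:,1],'len',4*np.sqrt(e))
crop(T,(380,180,450,240),9,'pics/citron.png')
E
python3 fit0.py
```

```text
hole dist 0.15557230696088134
plate top [ 0.4447  0.3449 -0.4733] rms px 0.18
plate scene [ 0.4481  0.3417 -0.4783] rms px 0.23
plate both [ 0.4467  0.3427 -0.479 ] rms px 0.61
[[0.5, -0.5], [0.7, -0.2], [0.4, -0.7], [0.7, -1.1], [0.8, -0.6], [0.8, -0.4], [0.7, -0.1], [0.6, 0.1], [0.4, 0.1], [1.1, -0.6], [0.7, -0.1]]
deck top [ 0.5916 -0.0096 -0.0089] rms px 0.26
deck scene [ 0.5943 -0.0124 -0.0095] rms px 0.56
deck both [ 0.5934 -0.0113 -0.0096] rms px 0.63
[[0.2, -0.7], [0.9, -0.4], [0.7, -0.5], [0.3, -0.1], [0.4, -0.9], [0.4, -0.8], [0.5, -0.8], [0.8, -0.6], [0.0, -0.3], [1.3, 0.1], [0.3, 0.9], [0.4, 0.9]]
citron [ 0.48106593 -0.33833089  0.036     ]
370 414.1027027027027 205.51891891891893 [ 0.47915128 -0.34526559  0.036     ]
axis [0.29924154 0.95417739] len [0.05481119 0.09794393]
```

```bash
sleep 1
```

```text
(no output)
```

View pics/citron.png

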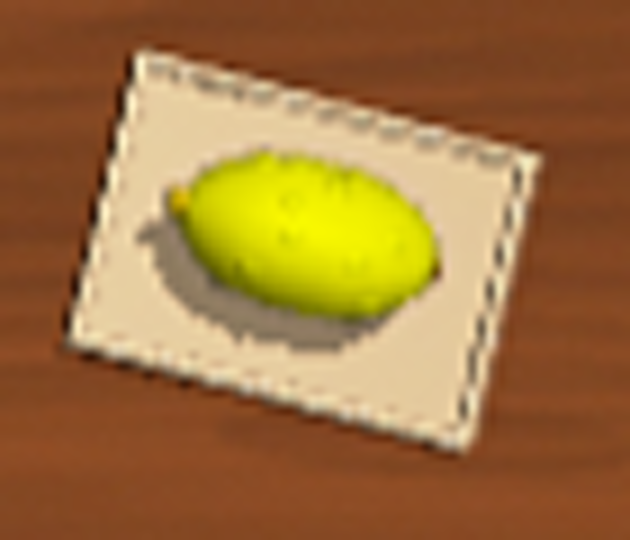

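```bash
cat >> h.py <<'E'
def toolR(th,tilt=None):
    if tilt is None: zt=np.array([0,0,-1.]); 
    y=np.array([np.cos(th),np.sin(th),0]); z=np.array([0,0,-1.]); return R.from_matrix(np.c_[np.cross(y,z),y,z])
def deckTool(yaw): # tool y=deck x, z=-normal
    D=deckR(yaw).as_matrix(); y=D[:,0]; z=-D[:,2]; return R.from_matrix(np.c_[np.cross(y,z),y,z])
def plan(s,p,Rt,n=None,vmax=6.0,wmax=.175):
    p0=np.array(s['ee_pos']);R0=R.from_quat(s['eef_rot']);w=(R0.inv()*Rt).as_rotvec();dp=np.array(p)-p0
    if n is None: n=int(np.ceil(max(np.linalg.norm(w)/wmax,np.linalg.norm(dp)*100/vmax,1)))
    A=sum((R0*R.from_rotvec(k*w/n)).as_matrix() for k in range(n)); sh=np.linalg.solve(A,dp)*100
    print('n',n,'row',np.round(sh,3).tolist(),np.round(w/n,4).tolist(),'dist',np.linalg.norm(dp).round(4))
def st(s): 
    print('t',round(s['time'],2),'p',np.round(s['ee_pos'],4),'q',np.round(s['eef_rot'],4),'F',np.round(s['ft_force'],1),'w',round(s['width'],4),'j',np.round(s['joint_positions'],2))
E
python3 - <<'E'
from bench import r
from h import *
s=r.read_state(); st(s); c=r.camera('wrist')
M=np.array(c['camera_from_world']);R0=R.from_quat(s['eef_rot']).as_matrix();p0=np.array(s['ee_pos'])
# cam from tool
CT=np.eye(4);CT[:3,:3]=M[:3,:3]@R0;CT[:3,3]=M[:3,:3]@p0+M[:3,3];np.save('CT.npy',CT)
print(CT.round(3)); print('cam centre in tool',-CT[:3,:3].T@CT[:3,3])
def fake(p,Rt):
    T=np.eye(4);T[:3,:3]=Rt.as_matrix();T[:3,3]=p
    return dict(fx=c['fx'],fy=c['fy'],cx=c['cx'],cy=c['cy'],camera_from_world=CT@np.linalg.inv(T))
pp=[.4467,.3427,-.479];x,y=.055,.095
C=np.array([(x,y,.01),(x,-y,.01),(-x,-y,.01),(-x,y,.01),(0,.078,.01),(0,-.078,.01)])
Rt=toolR(pp[2])
for back in(0,.05,.1):
  for z in(.2,.25):
    p=np.array([pp[0],pp[1],z])-Rt.as_matrix()[:,0]*back
    print(back,z,proj(fake(p,Rt),yawpose(pp,C)).round(0).tolist())
E
```

```text
t 1.25 p [0.1917 0.5949 0.2336] q [ 0.1553  0.9879  0.     -0.    ] F [-0.3 -0.2 -0.1] w 0.0867 j [-1.28  0.33 -0.06  1.46  0.02  1.35 -0.09]
[[ 0.001  1.    -0.     0.   ]
 [-0.968  0.001 -0.253  0.029]
 [-0.253  0.     0.968  0.164]
 [ 0.     0.     0.     1.   ]]
cam centre in tool [ 0.06912665 -0.00021191 -0.15106249]
0 0.2 [[345.0, 87.0], [337.0, 279.0], [232.0, 279.0], [224.0, 87.0], [284.0, 107.0], [284.0, 264.0]]
0 0.25 [[337.0, 91.0], [331.0, 260.0], [238.0, 260.0], [232.0, 91.0], [284.0, 108.0], [284.0, 247.0]]
0.05 0.2 [[347.0, 27.0], [339.0, 234.0], [230.0, 233.0], [221.0, 27.0], [284.0, 48.0], [284.0, 217.0]]
0.05 0.25 [[339.0, 39.0], [332.0, 220.0], [236.0, 220.0], [230.0, 39.0], [284.0, 57.0], [284.0, 205.0]]
0.1 0.2 [[350.0, -38.0], [341.0, 185.0], [228.0, 185.0], [219.0, -39.0], [284.0, -16.0], [284.0, 167.0]]
0.1 0.25 [[341.0, -17.0], [334.0, 176.0], [235.0, 176.0], [228.0, -17.0], [284.0, 3.0], [284.0, 161.0]]
```

```bash
python3 - <<'E'
from bench import r
from h import *
pp=[.4467,.3427,-.479];Rt=toolR(pp[2]);p=np.array([pp[0],pp[1],.2])-Rt.as_matrix()[:,0]*.05
plan(r.read_state(),p,Rt)
E
```

```text
n 10 row [-4.204, 0.795, 0.336] [0.0, -0.0, 0.1738] dist 0.378
```

```bash
python3 -m jog '[[-4.2,0.8,0.34,0,0,0.174,1],[-4.2,0.8,0.34,0,0,0.174,1],[-4.2,0.8,0.34,0,0,0.174,1],[-4.2,0.8,0.34,0,0,0.174,1],[-4.2,0.8,0.34,0,0,0.174,1],[-4.2,0.8,0.34,0,0,0.174,1],[-4.2,0.8,0.34,0,0,0.174,1],[-4.2,0.8,0.34,0,0,0.174,1],[-4.2,0.8,0.34,0,0,0.174,1],[-4.2,0.8,0.34,0,0,0.174,1],[0,0,0,0,0,0,1],[0,0,0,0,0,0,1]]' 40
python3 - <<'E'
from bench import r
from h import *
import pickle
st(r.read_state()); c=r.camera('wrist'); c['state']=r.read_state(); pickle.dump(c,open('w1.pkl','wb')); cv2.imwrite('pics/w1.png',c['frame'][:,:,::-1])
pp=[.4467,.3427,-.479];x,y=.055,.095
C=np.array([(x,y,.01),(x,-y,.01),(-x,-y,.01),(-x,y,.01),(0,.078,.01),(0,-.078,.01)])
print(proj(c,yawpose(pp,C)).round(0).tolist())
E
```

```text
time: 2.8
ee_pos: [0.4235, 0.2996, 0.1999]
eef_rot: [0.855, 0.519, 0.0, -0.0]
ft_force: [0.4, -0.4, -0.1]
width: 0.0871
t 2.8 p [0.4235 0.2996 0.1999] q [ 8.546e-01  5.193e-01  4.000e-04 -3.000e-04] F [ 0.4 -0.4 -0.1] w 0.0871 j [-1.02  0.11  0.35  1.8  -0.04  1.23 -1.14]
[[348.0, 28.0], [340.0, 234.0], [231.0, 234.0], [223.0, 28.0], [285.0, 49.0], [285.0, 218.0]]
```

View pics/w1.png

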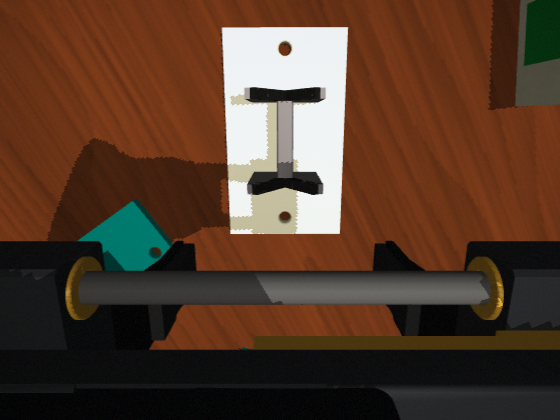

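The wrist view agrees with the two-camera fit to within 1 px (holes at (285,48) and (285,217), spine in line at u=285). Next I move over the spine and down.

```bash
python3 - <<'E'
from bench import r
from h import *
pp=[.4467,.3427,-.479];Rt=toolR(pp[2])
plan(r.read_state(),[pp[0],pp[1],.105],Rt,3)
print('then 7.8 cm down')
E
```

```text
n 3 row [1.619, 0.035, 3.16] [-0.0, -0.0003, 0.0002] dist 0.1065
then 7.8 cm down
```

```bash
python3 -m jog '[[1.62,0.03,3.16,0,0,0,1],[1.62,0.03,3.16,0,0,0,1],[1.62,0.03,3.16,0,0,0,1],[0,0,0,0,0,0,1],[0,0,2.6,0,0,0,1],[0,0,2.6,0,0,0,1],[0,0,2.6,0,0,0,1],[0,0,0,0,0,0,1],[0,0,0,0,0,0,1]]' 45
python3 - <<'E'
from bench import r
from h import *
st(r.read_state()); c=r.camera('wrist'); cv2.imwrite('pics/w2.png',c['frame'][:,:,::-1])
c=r.camera('scene'); crop(c,(300,180,480,330),4,'pics/s2.png')
E
```

```text
time: 3.98
ee_pos: [0.4476, 0.3421, 0.0285]
eef_rot: [0.855, 0.519, 0.001, -0.0]
ft_force: [0.1, 0.5, 1.9]
width: 0.0873
t 3.98 p [0.4476 0.3421 0.0285] q [ 8.551e-01  5.185e-01  1.000e-03 -2.000e-04] F [0.1 0.5 1.9] w 0.0873 j [-0.99  0.41  0.31  1.85 -0.16  0.9  -1.09]
```

View pics/w2.png

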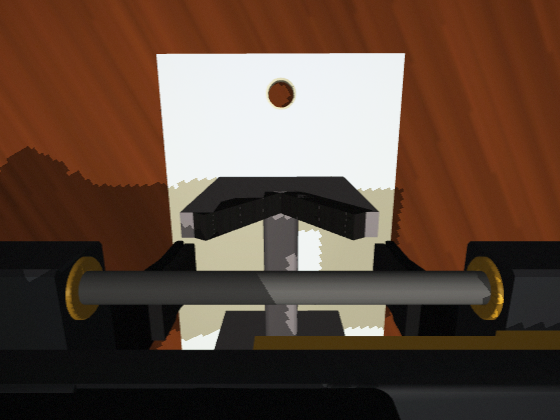

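View pics/s2.png

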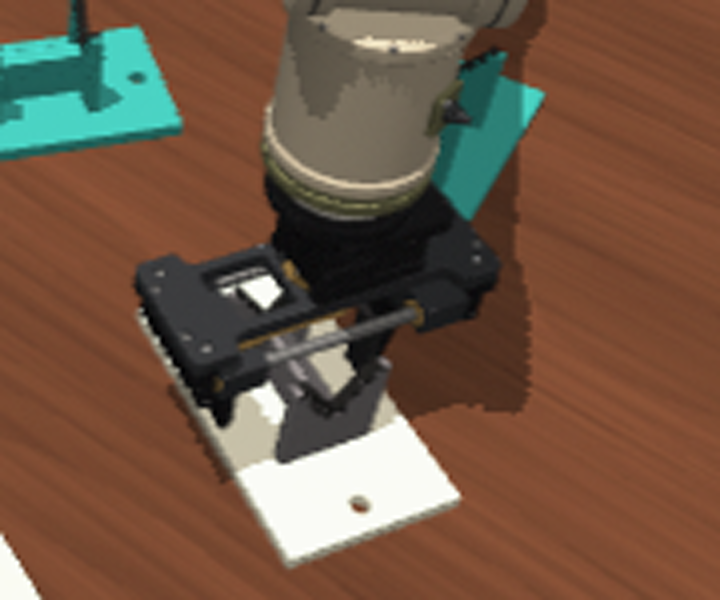

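Jaws straddle the spine (u≈281 vs the jaw centre 284, about 1 mm off) with the saddles clear. Closing now.

```bash
python3 -m jog '[[0,0,0,0,0,0,0],[0,0,0,0,0,0,-0.4],[0,0,0,0,0,0,-0.7],[0,0,0,0,0,0,-1],[0,0,0,0,0,0,-1],[0,0,0,0,0,0,-1],[0,0,0,0,0,0,-1]]' 45
python3 - <<'E'
from bench import r
from h import *
st(r.read_state())
E
```

```text
time: 4.95
ee_pos: [0.4468, 0.3414, 0.0267]
eef_rot: [0.855, 0.518, 0.0, -0.0]
ft_force: [0.6, -0.3, -0.0]
width: 0.0249
t 4.95 p [0.4468 0.3414 0.0267] q [ 0.8552  0.5183  0.     -0.    ] F [ 0.6 -0.3 -0. ] w 0.0249 j [-0.99  0.41  0.31  1.85 -0.16  0.9  -1.09]
```

```bash
python3 -m jog '[[0,0,0,0,0,0,-1],[0,0,0,0,0,0,-1],[0,0,0,0,0,0,-1]]' 45
python3 - <<'E'
from bench import r
from h import *
st(r.read_state())
E
```

```text
time: 5.32
ee_pos: [0.4467, 0.3415, 0.0267]
eef_rot: [0.855, 0.518, -0.0, -0.0]
ft_force: [-1.5, 0.5, 0.1]
width: 0.0139
t 5.33 p [0.4467 0.3415 0.0267] q [ 8.551e-01  5.184e-01 -0.000e+00 -1.000e-04] F [-1.5  0.5  0.1] w 0.0139 j [-0.99  0.41  0.31  1.85 -0.16  0.9  -1.09]
```

Width is 13.9 mm, which is the spine. A gentle lift, then measure the plate in the hand.

```bash
python3 -m jog '[[0,0,0,0,0,0,-1],[0,0,-0.5,0,0,0,-1],[0,0,-1,0,0,0,-1],[0,0,-2,0,0,0,-1],[0,0,-3,0,0,0,-1],[0,0,-3,0,0,0,-1],[0,0,-3,0,0,0,-1],[0,0,-3,0,0,0,-1],[0,0,-3,0,0,0,-1],[0,0,0,0,0,0,-1],[0,0,0,0,0,0,-1]]' 45
python3 - <<'E'
from bench import r
from h import *
import pickle
s=r.read_state();st(s); c=r.camera('wrist');c['state']=s; pickle.dump(c,open('w3.pkl','wb'));cv2.imwrite('pics/w3.png',c['frame'][:,:,::-1])
D=.078
plan(s,np.array([.5934,-.0113,.078])+deckR(-.0096).apply([0,0,.15+.027]),deckTool(-.0096))
x,y=.055,.095
C=np.array([(x,y,.01),(x,-y,.01),(-x,-y,.01),(-x,y,.01),(0,.078,.01),(0,-.078,.01)])
# plate in tool: origin at TCP + .027 z ; plate x=tool y, plate y=tool x, plate z=-tool z
M=np.array([[0,1,0],[1,0,0],[0,0,-1.]])
W=R.from_quat(s['eef_rot']).apply(C@M.T+[0,0,.027])+s['ee_pos']
print(proj(c,W).round(1).tolist())
E
```

```text
time: 6.7
ee_pos: [0.4464, 0.341, 0.2106]
eef_rot: [0.855, 0.518, -0.001, 0.0]
ft_force: [-0.4, 0.2, -4.8]
width: 0.0135
t 6.7 p [0.4464 0.341  0.2106] q [ 8.552e-01  5.183e-01 -7.000e-04  1.000e-04] F [-0.4  0.2 -4.8] w 0.0135 j [-1.04  0.21  0.35  1.68 -0.07  1.27 -1.15]
n 6 row [-5.352, 2.762, 0.062] [-0.0801, 0.0194, -0.077] dist 0.358
[[410.1, 54.7], [380.2, 411.5], [188.5, 411.3], [159.3, 54.5], [284.6, 95.2], [284.3, 386.5]]
```

View pics/w3.png

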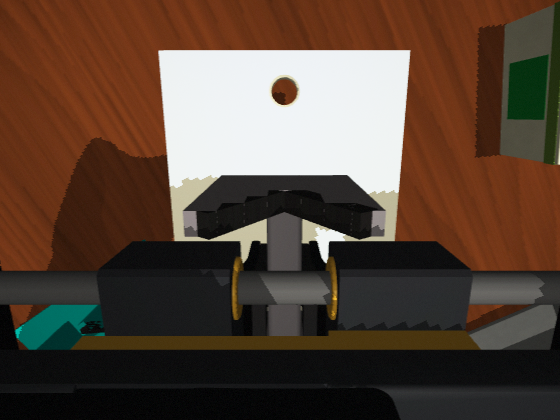

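Hole A is at (285,91) against an expected (284.6,95), so the plate sits about 1.9 mm toward tool +x in the hand, with no yaw (top corners level at row 50). Moving to 80 mm above the deck, tilted square to it.

```bash
python3 - <<'E'
from bench import r
from h import *
D=deckR(-.0096)
plan(r.read_state(),np.array([.5934,-.0113,.078])+D.apply([0,-.0015,.08+.027]),deckTool(-.0096),8)
E
```

```text
n 8 row [-3.971, 2.269, 0.906] [-0.0601, 0.0146, -0.0577] dist 0.3682
```

```bash
python3 -m jog '[[-3.97,2.27,0.9,-0.06,0.0146,-0.0577,-1],[-3.97,2.27,0.9,-0.06,0.0146,-0.0577,-1],[-3.97,2.27,0.9,-0.06,0.0146,-0.0577,-1],[-3.97,2.27,0.9,-0.06,0.0146,-0.0577,-1],[-3.97,2.27,0.9,-0.06,0.0146,-0.0577,-1],[-3.97,2.27,0.9,-0.06,0.0146,-0.0577,-1],[-3.97,2.27,0.9,-0.06,0.0146,-0.0577,-1],[-3.97,2.27,0.9,-0.06,0.0146,-0.0577,-1],[0,0,0,0,0,0,-1],[0,0,0,0,0,0,-1]]' 45
python3 - <<'E'
from bench import r
from h import *
import pickle
s=r.read_state();st(s)
for n in('wrist','scene','top'):
    c=r.camera(n);c['state']=s; pickle.dump(c,open(n+'4.pkl','wb'));cv2.imwrite(f'pics/{n}4.png',c['frame'][:,:,::-1])
    print(n,proj(c,np.array([.5934,-.0113,.078])+deckR(-.0096).apply([(0,.078,0),(0,.078,.014),(0,-.078,0),(0,-.078,.014)])).round(0).tolist())
D=deckR(-.0096)
plan(s,np.array([.5934,-.0113,.078])+D.apply([0,-.0015,.08+.027]),deckTool(-.0096),1)
E
```

```text
time: 8.0
ee_pos: [0.5429, -0.0115, 0.1729]
eef_rot: [0.69, 0.683, 0.17, 0.171]
ft_force: [-0.1, 0.7, -3.8]
width: 0.0136
t 8.0 p [ 0.5429 -0.0115  0.1729] q [0.6897 0.6827 0.1702 0.171 ] F [-0.1  0.7 -3.8] w 0.0136 j [-0.83 -0.21  0.68  2.21  0.33  0.64 -0.35]
wrist [[285.0, 102.0], [285.0, 101.0], [285.0, 304.0], [285.0, 313.0]]
scene [[246.0, 238.0], [248.0, 233.0], [205.0, 208.0], [206.0, 204.0]]
top [[291.0, 172.0], [291.0, 173.0], [338.0, 172.0], [338.0, 173.0]]
n 1 row [-0.081, 0.007, 0.048] [-0.0014, -0.001, -0.0009] dist 0.0009
```

View pics/wrist4.png

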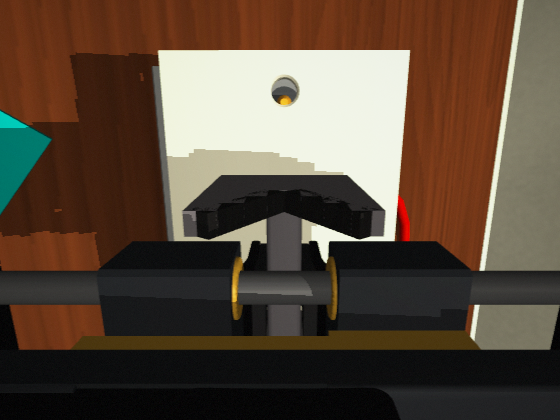

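View pics/scene4.png

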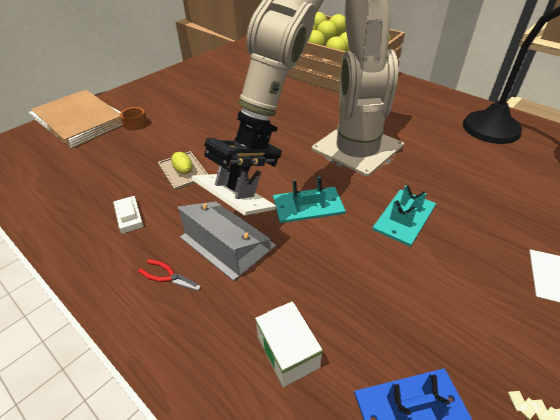

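```bash
python3 - <<'E'
from h import *
import pickle
c=pickle.load(open('wrist4.pkl','rb'));crop(c,(255,65,315,115),10,'pics/hole4.png')
s=c['state']
M=np.array([[0,1,0],[1,0,0],[0,0,-1.]])
P=np.array([(0,.078,.01),(0,.078,0)])
for off in(0,.0015,.002):
  W=R.from_quat(s['eef_rot']).apply(P@M.T+[off,0,.027])+s['ee_pos'];print(off,proj(c,W).round(1).tolist())
print(proj(c,np.array([.5934,-.0113,.078])+deckR(-.0096).apply([(0,.078,0),(0,.078,.014)])).round(1))
E
```

```text
0 [[284.9, 95.7], [284.9, 96.9]]
0.0015 [[284.9, 92.2], [284.9, 93.6]]
0.002 [[284.9, 91.0], [284.9, 92.5]]
[[284.9 102.2]
 [284.9 101.4]]
```

View pics/hole4.png

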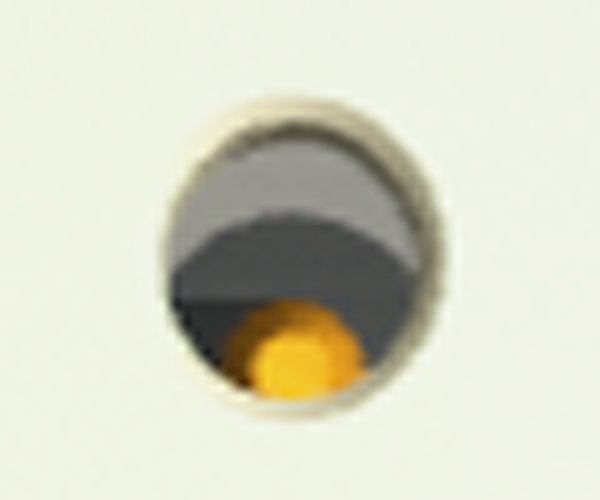

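Through hole A at (285,90) the pin tip is visible at about (284,101), against a prediction of (285,101). So the fit is good to about 1 mm. Descending to 22 mm with small corrections.

```bash
python3 -m jog '[[-0.15,-0.04,0.5,-0.001,-0.001,-0.001,-1],[0,0,1.3,0,0,0,-1],[0,0,1.3,0,0,0,-1],[0,0,1.3,0,0,0,-1],[0,0,1.0,0,0,0,-1],[0,0,0.4,0,0,0,-1],[0,0,0,0,0,0,-1],[0,0,0,0,0,0,-1]]' 45
cat > chk.py <<'E'
from bench import r
from h import *
import pickle,sys
k=sys.argv[1]
s=r.read_state();st(s)
c=r.camera('wrist');c['state']=s;pickle.dump(c,open('wrist%s.pkl'%k,'wb'));crop(c,(245,55,325,125),9,'pics/hole%s.png'%k)
sc=r.camera('scene');pickle.dump(sc,open('scene%s.pkl'%k,'wb'));crop(sc,(160,160,300,280),5,'pics/scene%s.png'%k)
D=deckR(-.0096);o=np.array([.5934,-.0113,.078])
pw=np.array([s['ee_pos']-o]);print('TCP in deck mm',(D.inv().apply(pw)*1e3).round(2))
M=np.array([[0,1,0],[1,0,0],[0,0,-1.]])
print('rot err',((R.from_quat(s['eef_rot']).inv()*deckTool(-.0096)).as_rotvec()).round(4))
W=R.from_quat(s['eef_rot']).apply(np.array([(0,.078,.01),(0,.078,0)])@M.T+[.0022,0,.027])+s['ee_pos'];print('hole',proj(c,W).round(1).tolist())
print('pin foot/tip',proj(c,o+D.apply([(0,.078,0),(0,.078,.014)])).round(1).tolist())
E
python3 chk.py 5
```

```text
time: 9.15
ee_pos: [0.5708, -0.0133, 0.1229]
eef_rot: [0.689, 0.683, 0.171, 0.172]
ft_force: [-0.5, 0.2, -4.3]
width: 0.0137
t 9.15 p [ 0.5708 -0.0133  0.1229] q [0.689  0.6828 0.1712 0.1724] F [-0.5  0.2 -4.3] w 0.0137 j [-0.89 -0.03  0.81  2.2   0.12  0.47 -0.17]
TCP in deck mm [[ 1.17 -2.2  50.25]]
rot err [ 0.0021 -0.0006  0.0004]
hole [[284.8, 90.5], [284.8, 92.0]]
pin foot/tip [[282.4, 95.0], [282.3, 93.3]]
```

View pics/hole5.png

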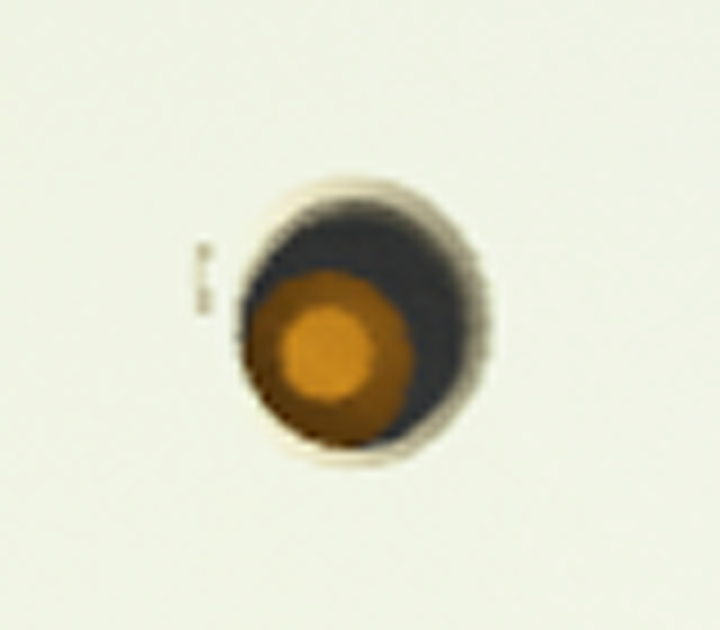

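View pics/scene5.png

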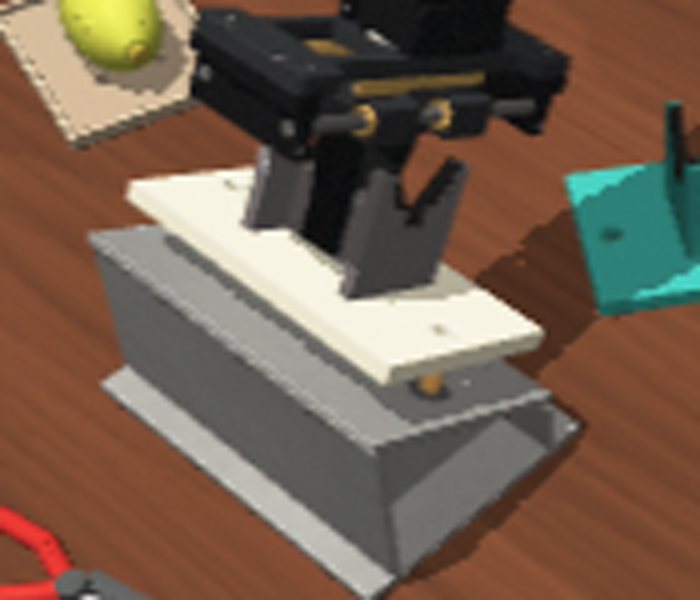

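```bash
python3 - <<'E'
from h import *
import pickle
ims=[]
im=cv2.imread('pics/w2.png');ims.append(im[55:125,245:325])
for f in('w3','wrist4','wrist5'):
    ims.append(pickle.load(open(f+'.pkl','rb'))['frame'][55:125,245:325,::-1])
cv2.imwrite('pics/cmp.png',cv2.resize(np.vstack([np.hstack(ims[:2]),np.hstack(ims[2:])]),None,fx=4.2,fy=4.2,interpolation=cv2.INTER_CUBIC))
c=pickle.load(open('wrist5.pkl','rb'));crop(c,(145,30,425,240),2.8,'pics/w5.png')
E
```

```text
(no output)
```

View pics/cmp.png

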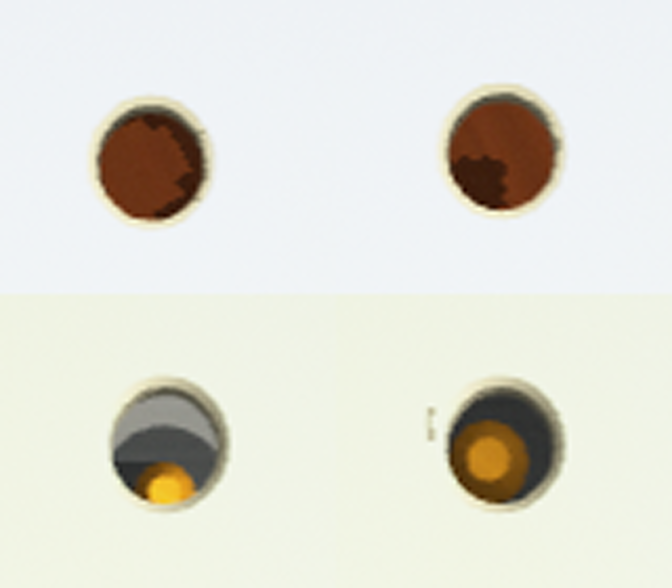

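View pics/w5.png

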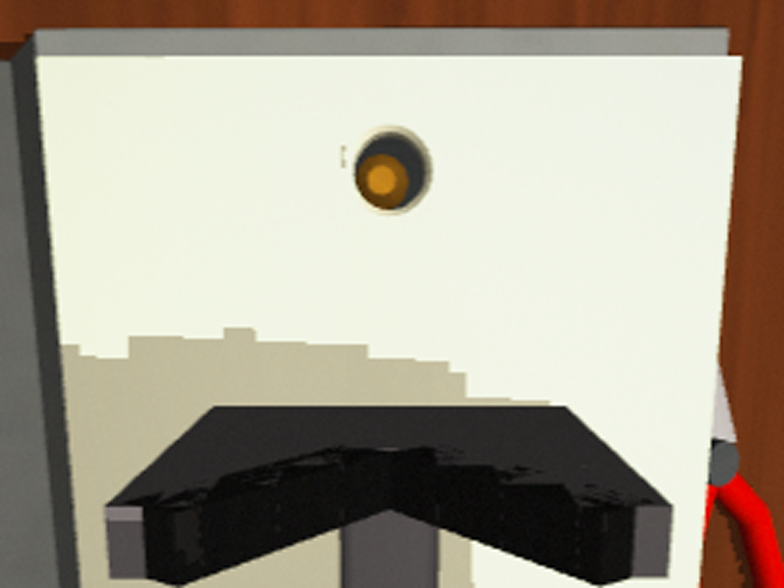

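The pin A tip shows at (280.9,93.7) and the hole at (285,92). Shifting −2.0 mm in tool y, then lowering to just past the pin tips.

```bash
python3 -m jog '[[-0.02,-0.2,0,0.002,-0.0006,0,-1],[0,0,0,0,0,0,-1],[0,0,0.4,0,0,0,-1],[0,0,0.3,0,0,0,-1],[0,0,0,0,0,0,-1]]' 45; python3 chk.py 6
```

```text
time: 9.88
ee_pos: [0.5722, -0.0137, 0.1151]
eef_rot: [0.689, 0.683, 0.17, 0.172]
ft_force: [-0.1, -0.2, -3.9]
width: 0.0133
t 9.88 p [ 0.5722 -0.0137  0.1151] q [0.6893 0.683  0.1697 0.1719] F [-0.1 -0.2 -3.9] w 0.0133 j [-0.89  0.    0.82  2.21  0.08  0.45 -0.14]
TCP in deck mm [[-1.25 -2.58 42.73]]
rot err [-0.0007  0.0007  0.0006]
hole [[284.9, 90.5], [284.9, 92.0]]
pin foot/tip [[287.4, 93.2], [287.6, 91.4]]
```

View pics/hole6.png

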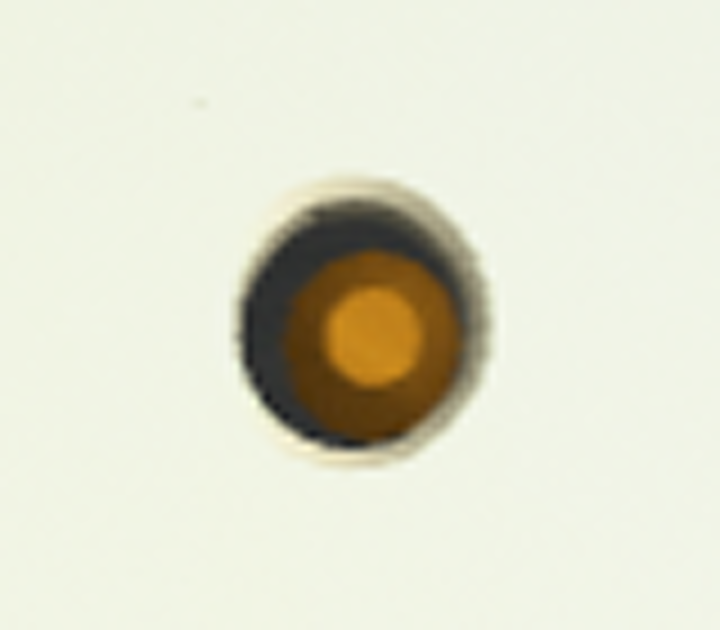

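View pics/scene6.png

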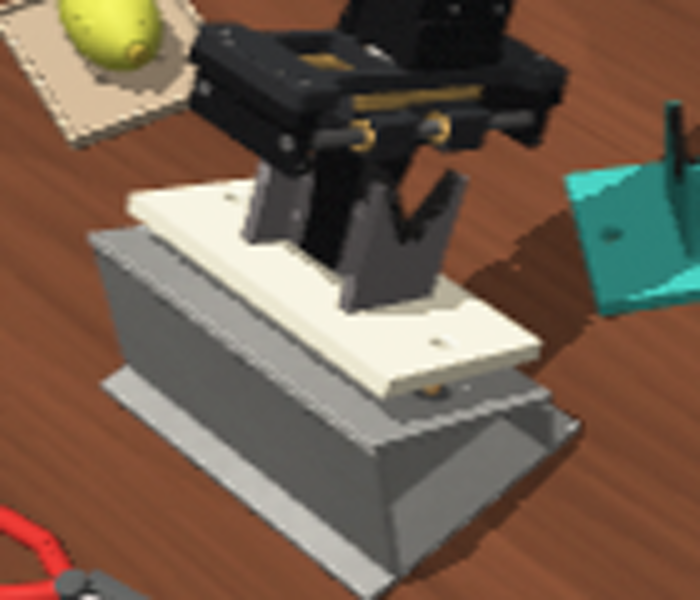

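```bash
python3 -m jog '[[0,0.07,0,0,0,0,-1],[0,0,0.2,0,0,0,-1],[0,0,0.2,0,0,0,-1],[0,0,0.2,0,0,0,-1],[0,0,0,0,0,0,-1]]' 45; python3 chk.py 7
```

```text
time: 10.6
ee_pos: [0.5757, -0.0137, 0.1103]
eef_rot: [0.689, 0.683, 0.17, 0.172]
ft_force: [0.9, -0.1, -4.6]
width: 0.0139
t 10.6 p [ 0.5757 -0.0137  0.1103] q [0.6893 0.683  0.1699 0.1719] F [ 0.9 -0.1 -4.6] w 0.0139 j [-0.88  0.03  0.83  2.2   0.04  0.44 -0.1 ]
TCP in deck mm [[-0.47 -2.57 36.86]]
rot err [-0.0005  0.0005  0.0004]
hole [[284.9, 90.6], [284.8, 92.0]]
pin foot/tip [[285.8, 92.6], [286.0, 90.6]]
```

View pics/hole7.png

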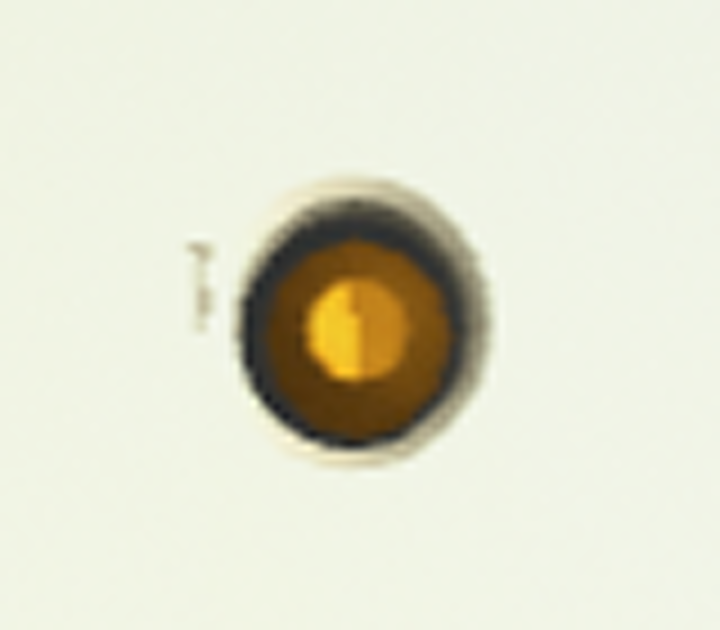

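View pics/scene7.png

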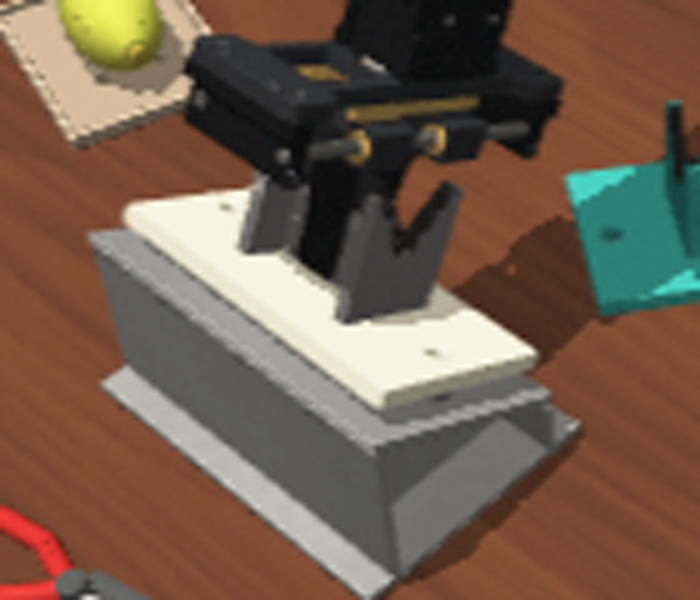

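Pin A is concentric in the hole and the force is unchanged. Continuing down in small steps.

```bash
python3 -m jog '[[0,0,0.2,0,0,0,-1],[0,0,0.2,0,0,0,-1],[0,0,0,0,0,0,-1]]' 45; python3 chk.py 8
```

```text
time: 11.08
ee_pos: [0.5776, -0.0137, 0.1068]
eef_rot: [0.689, 0.683, 0.17, 0.172]
ft_force: [-0.7, -0.4, -4.3]
width: 0.0136
t 11.07 p [ 0.5776 -0.0137  0.1068] q [0.6893 0.683  0.1699 0.1719] F [-0.7 -0.4 -4.3] w 0.0136 j [-0.88  0.04  0.83  2.2   0.01  0.43 -0.08]
TCP in deck mm [[-0.43 -2.52 32.88]]
rot err [-0.0004  0.0004  0.0005]
hole [[284.9, 90.5], [284.9, 92.0]]
pin foot/tip [[285.8, 92.1], [285.9, 90.0]]
```

View pics/hole8.png

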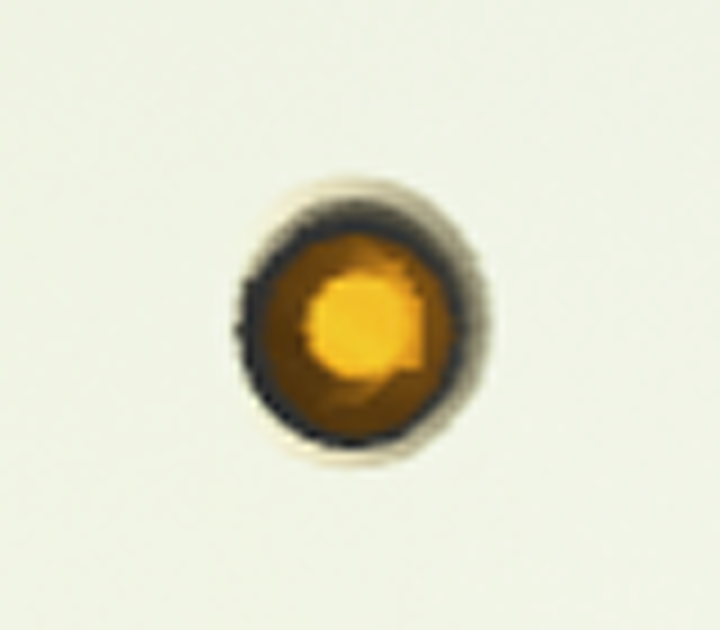

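View pics/scene8.png

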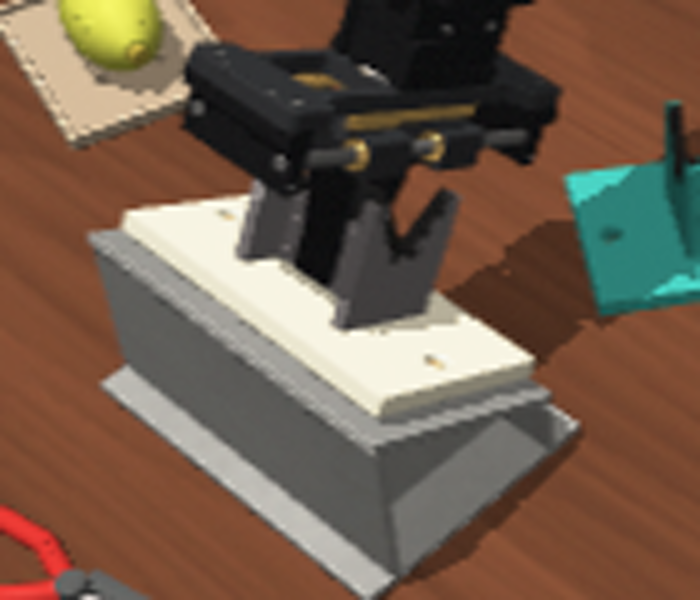

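```bash
python3 -m jog '[[0,0,0.15,0,0,0,-1],[0,0,0.15,0,0,0,-1],[0,0,0.1,0,0,0,-1],[0,0,0,0,0,0,-1]]' 45; python3 chk.py 9
```

```text
time: 11.68
ee_pos: [0.5795, -0.0137, 0.1034]
eef_rot: [0.689, 0.683, 0.17, 0.172]
ft_force: [-0.2, -0.7, -5.2]
width: 0.0137
t 11.68 p [ 0.5795 -0.0137  0.1034] q [0.6893 0.6829 0.17   0.1719] F [-0.2 -0.7 -5.2] w 0.0137 j [-0.87  0.06  0.82  2.2  -0.02  0.42 -0.05]
TCP in deck mm [[-0.35 -2.57 28.96]]
rot err [-0.0003  0.0004  0.0003]
hole [[284.9, 90.6], [284.9, 92.1]]
pin foot/tip [[285.7, 91.5], [285.8, 89.4]]
```

View pics/scene9.png

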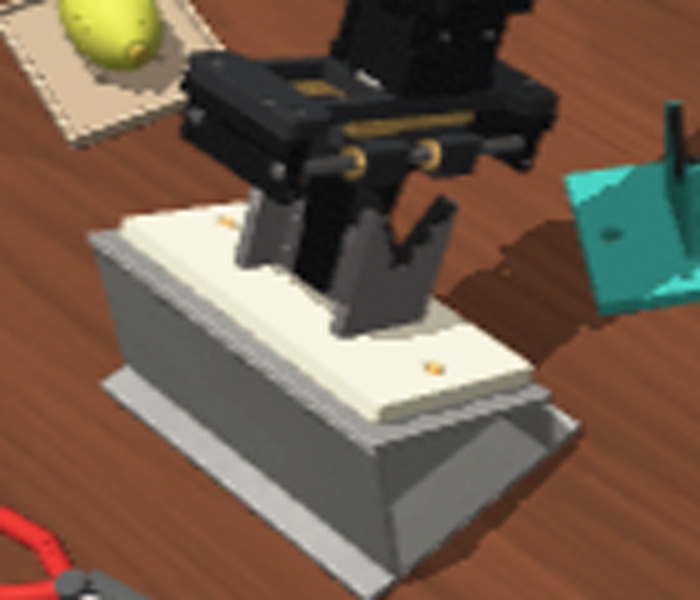

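Both pins are showing through the holes with no contact force. The last ~2 mm goes until contact.

```bash
python3 -m jog '[[0,0,0.1,0,0,0,-1],[0,0,0.05,0,0,0,-1],[0,0,0.05,0,0,0,-1],[0,0,0,0,0,0,-1]]' 45; python3 chk.py 10
```

```text
time: 12.28
ee_pos: [0.5804, -0.0137, 0.1017]
eef_rot: [0.689, 0.683, 0.17, 0.172]
ft_force: [0.2, 0.3, -4.2]
width: 0.0136
t 12.28 p [ 0.5804 -0.0137  0.1017] q [0.6893 0.6829 0.1701 0.1719] F [ 0.2  0.3 -4.2] w 0.0136 j [-0.87  0.06  0.82  2.2  -0.04  0.41 -0.04]
TCP in deck mm [[-0.3  -2.51 27.01]]
rot err [-0.0002  0.0003  0.0004]
hole [[284.9, 90.5], [284.9, 92.0]]
pin foot/tip [[285.6, 91.3], [285.7, 89.1]]
```

```bash
python3 -m jog '[[0,0,0.05,0,0,0,-1],[0,0,0.05,0,0,0,-1],[0,0,0,0,0,0,-1]]' 45;  python3 -m jog '[[0,0,0.05,0,0,0,-1],[0,0,0,0,0,0,-1]]'; python3 chk.py 11
```

```text
time: 12.75
ee_pos: [0.5806, -0.0137, 0.1014]
eef_rot: [0.69, 0.683, 0.17, 0.171]
ft_force: [-25.5, -0.9, 24.5]
width: 0.0138
time: 13.0
ee_pos: [0.5807, -0.0137, 0.1013]
eef_rot: [0.69, 0.683, 0.17, 0.171]
ft_force: [-37.6, -0.4, 39.2]
width: 0.0136
t 13.0 p [ 0.5807 -0.0137  0.1013] q [0.6898 0.6827 0.1704 0.1707] F [-37.6  -0.4  39.2] w 0.0136 j [-0.86  0.07  0.82  2.2  -0.05  0.41 -0.03]
TCP in deck mm [[-0.26 -2.48 26.58]]
rot err [-0.0016 -0.0016 -0.0012]
hole [[284.9, 90.5], [284.9, 92.0]]
pin foot/tip [[285.3, 91.4], [285.4, 89.2]]
```

View pics/scene11.png

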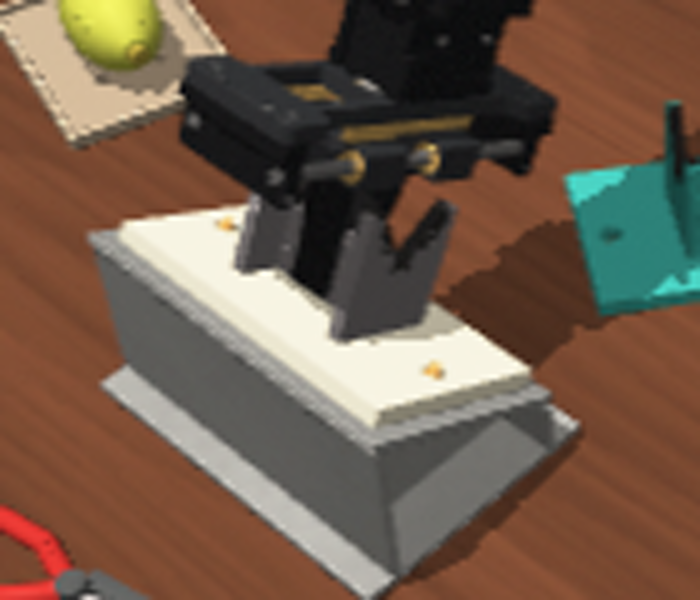

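Contact at TCP 26.6 mm above the deck face, against 27 expected, so the plate is home. I'll relieve the press and then open.

```bash
python3 -m jog '[[0,0,-0.1,0,0,0,-1],[0,0,0,0,0,0,-1]]' 30;python3 -m jog '[[0,0,0,0,0,0,-0.6],[0,0,0,0,0,0,-0.4],[0,0,0,0,0,0,-0.2],[0,0,0,0,0,0,0],[0,0,0,0,0,0,0.5],[0,0,0,0,0,0,0.5]]'; python3 chk.py 12
```

```text
time: 13.35
ee_pos: [0.5807, -0.0136, 0.1015]
eef_rot: [0.689, 0.683, 0.17, 0.172]
ft_force: [-5.3, 0.3, 3.1]
width: 0.0136
time: 14.1
ee_pos: [0.5807, -0.0137, 0.1013]
eef_rot: [0.689, 0.683, 0.17, 0.172]
ft_force: [0.1, -0.0, -0.2]
width: 0.0556
t 14.1 p [ 0.5807 -0.0137  0.1013] q [0.6893 0.6829 0.1701 0.1719] F [ 0.1 -0.  -0.2] w 0.0556 j [-0.87  0.07  0.82  2.2  -0.04  0.41 -0.04]
TCP in deck mm [[-0.29 -2.48 26.54]]
rot err [-0.0001  0.0002  0.0004]
hole [[284.9, 90.5], [284.8, 92.0]]
pin foot/tip [[285.5, 91.3], [285.6, 89.1]]
```

```bash
python3 -m jog '[[0,0,0,0,0,0,0.5],[0,0,0,0,0,0,0.5],[0,0,-1,0,0,0,0.5],[0,0,-3,0,0,0,0.5],[0,0,-4,0,0,0,0.5],[0,0,-4,0,0,0,0.5],[0,0,-4,0,0,0,1],[0,0,0,0,0,0,1],[0,0,0,0,0,0,1]]'; python3 - <<'E'
from bench import r
from h import *
import pickle
s=r.read_state();st(s)
for n in('wrist','scene','top'):
    c=r.camera(n);c['state']=s; pickle.dump(c,open(n+'13.pkl','wb'));cv2.imwrite(f'pics/{n}13.png',c['frame'][:,:,::-1])
    if n=='scene': crop(c,(160,160,300,280),5,'pics/scene13c.png')
E
```

```text
time: 15.32
ee_pos: [0.5055, -0.013, 0.242]
eef_rot: [0.689, 0.683, 0.17, 0.172]
ft_force: [-0.0, -0.5, 0.3]
width: 0.0845
t 15.32 p [ 0.5055 -0.013   0.242 ] q [0.6894 0.6829 0.1701 0.1717] F [-0.  -0.5  0.3] w 0.0845 j [-0.85 -0.43  0.59  2.18  0.46  0.88 -0.46]
```

View pics/wrist13.png

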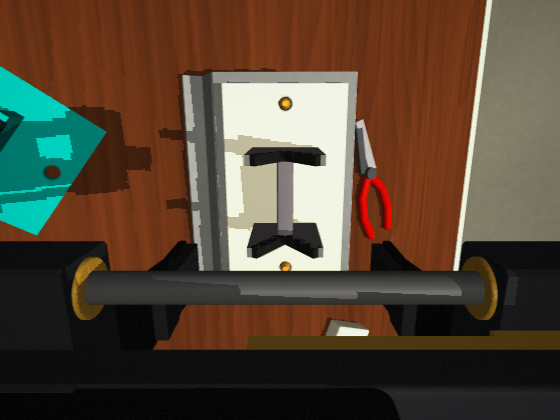

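View pics/scene13c.png

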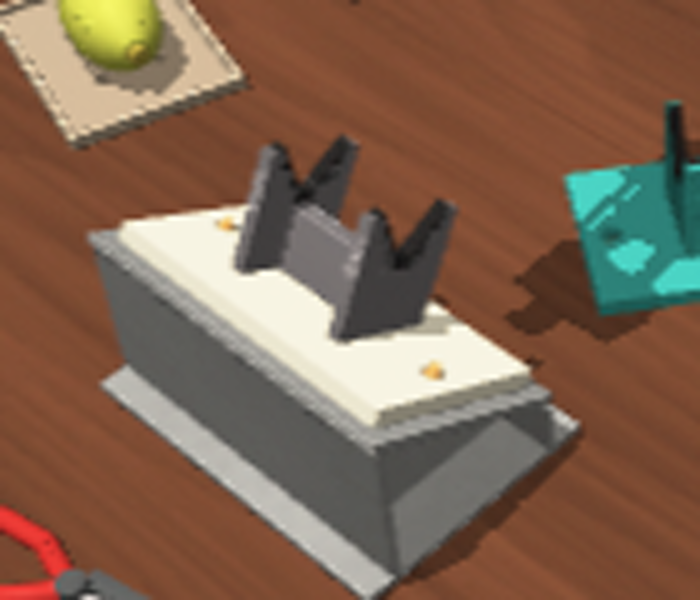

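The plate lies flat with both pins in its holes (wrist view, pins at (285,103) and (285,267)). Now the citron: approach to look.

```bash
python3 - <<'E'
from bench import r
from h import *
import pickle
S=pickle.load(open('scene13.pkl','rb'));im=S['frame'].astype(int)
m=((im[...,0]>110)&(im[...,1]>110)&(im[...,2]<70)).astype(np.uint8);m[:140]=0;m[185:]=0;m[:,:160]=0;m[:,210:]=0
v,u=np.nonzero(m);print(len(u),ray(S,(u.mean(),v.mean()),.036))
th=np.arctan2(.954,.299)-np.pi/2;Rt=toolR(th)
p=np.array([.481,-.347,.2])-Rt.as_matrix()[:,0]*.05
plan(r.read_state(),p,Rt,8)
E
```

```text
97 [ 0.49125228 -0.33516577  0.036     ]
n 8 row [-4.821, 0.04, 0.498] [0.0604, -0.0088, 0.0361] dist 0.3859
```

```bash
python3 -m jog '[[-4.82,0.04,0.5,0.06,-0.009,0.036,1],[-4.82,0.04,0.5,0.06,-0.009,0.036,1],[-4.82,0.04,0.5,0.06,-0.009,0.036,1],[-4.82,0.04,0.5,0.06,-0.009,0.036,1],[-4.82,0.04,0.5,0.06,-0.009,0.036,1],[-4.82,0.04,0.5,0.06,-0.009,0.036,1],[-4.82,0.04,0.5,0.06,-0.009,0.036,1],[-4.82,0.04,0.5,0.06,-0.009,0.036,1],[0,0,0,0,0,0,1],[0,0,0,0,0,0,1]]' 10; python3 - <<'E'
from bench import r
from h import *
import pickle
s=r.read_state();st(s)
c=r.camera('wrist');c['state']=s; pickle.dump(c,open('wrist14.pkl','wb'));cv2.imwrite('pics/wrist14.png',c['frame'][:,:,::-1])
print(r.search_frame(c,'citron'))
im=c['frame'].astype(int);m=((im[...,0]>90)&(im[...,1]>90)&(im[...,2]<70)).astype(np.uint8);m[236:]=0
m=cv2.morphologyEx(m,cv2.MORPH_OPEN,np.ones((7,7),np.uint8))
v,u=np.nonzero(m);e,V=np.linalg.eigh(np.cov(u,v));print(len(u),u.mean(),v.mean(),u.min(),u.max(),v.min(),v.max(),V[:,1],ray(c,(u.mean(),v.mean()),.036))
w=np.array([ray(c,q,.036)[:2] for q in zip(u[::5],v[::5])]);e,V=np.linalg.eigh(np.cov(w.T));print(V[:,1],4*np.sqrt(e))
E
```

```text
time: 16.73
ee_pos: [0.4688, -0.3491, 0.2078]
eef_rot: [0.798, 0.603, 0.012, 0.016]
ft_force: [-0.0, 0.6, -0.2]
width: 0.0871
t 16.73 p [ 0.4688 -0.3491  0.2078] q [0.7977 0.6028 0.0117 0.0155] F [-0.   0.6 -0.2] w 0.0871 j [-0.35  0.42  1.18  1.69 -0.43  1.28  0.64]
[{'rect': [254.9, 127.0, 319.4, 241.7], 'score': 0.64}]
5212 287.615502686109 184.57194934765926 257 318 129 235 [-0.02096601  0.99978019] [ 0.48022541 -0.34395717  0.036     ]
[0.2856648 0.9583296] [0.05816124 0.09909031]
```

View pics/wrist14.png

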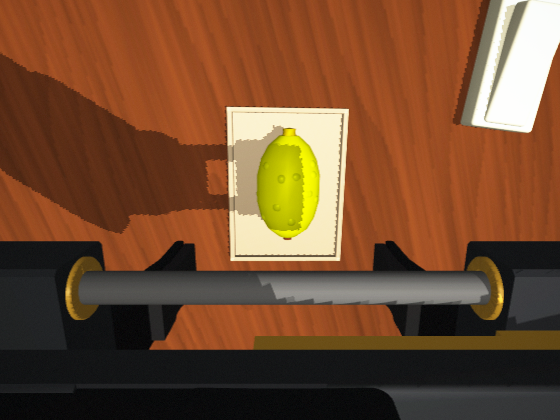

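```bash
python3 - <<'E'
from bench import r
from h import *
import pickle
c=pickle.load(open('wrist14.pkl','rb'));print(ray(c,(288,188),.036),ray(c,(290,130),.036),ray(c,(288,240),.036))
th=np.arctan2(.956,.292)-np.pi/2;Rt=toolR(th)
plan(r.read_state(),[.4805,-.346,.105],Rt,4)
E
```

```text
[ 0.47969856 -0.34715485  0.036     ] [ 0.49553332 -0.29720635  0.036     ] [ 0.46598528 -0.39611843  0.036     ]
n 4 row [0.103, 0.178, 2.592] [0.0101, -0.0005, 0.0058] dist 0.104
```

```bash
python3 - <<'E'
from bench import r
from h import *
th=np.arctan2(.956,.292)-np.pi/2;Rt=toolR(th)
plan(r.read_state(),[.4797,-.348,.105],Rt,4)
E
```

```text
n 4 row [0.05, 0.173, 2.592] [0.0101, -0.0005, 0.0058] dist 0.1039
```

```bash
python3 -m jog '[[0.05,0.17,2.6,0.01,-0.0005,0.006,1],[0.05,0.17,2.6,0.01,-0.0005,0.006,1],[0.05,0.17,2.6,0.01,-0.0005,0.006,1],[0.05,0.17,2.6,0.01,-0.0005,0.006,1],[0,0,0,0,0,0,1],[0,0,0,0,0,0,1]]' 10; python3 - <<'E'
from bench import r
from h import *
import pickle
s=r.read_state();st(s)
c=r.camera('wrist');cv2.imwrite('pics/wrist15.png',c['frame'][:,:,::-1])
th=np.arctan2(.956,.292)-np.pi/2
plan(s,[.4797,-.348,.028],toolR(th),4)
E
```

```text
time: 17.58
ee_pos: [0.4796, -0.349, 0.1061]
eef_rot: [0.804, 0.594, 0.0, 0.001]
ft_force: [0.0, -0.5, 1.2]
width: 0.0869
t 17.57 p [ 0.4796 -0.349   0.1061] q [8.042e-01 5.943e-01 5.000e-04 9.000e-04] F [ 0.  -0.5  1.2] w 0.0869 j [-0.25  0.58  1.06  1.74 -0.55  1.15  0.68]
n 4 row [0.024, -0.007, 1.953] [0.0005, 0.0001, -0.0004] dist 0.0781
```

View pics/wrist15.png

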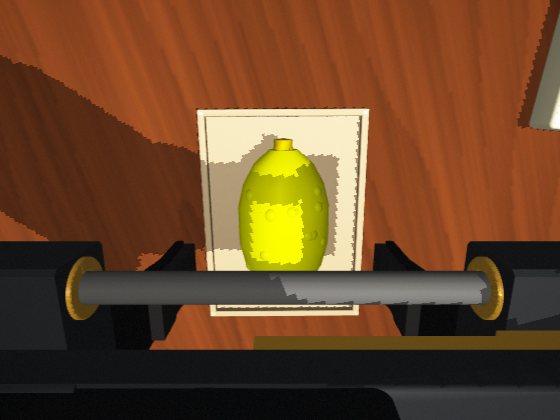

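The citron is centred at u≈284 between the jaws, with the nub at (284,144) in line. Lowering and closing gently at 10 N.

```bash
python3 -m jog '[[0.02,0,2.0,0,0,0,1],[0.02,0,2.0,0,0,0,1],[0.02,0,2.0,0,0,0,1],[0.02,0,1.8,0,0,0,1],[0,0,0,0,0,0,1]]' 10; python3 -m jog '[[0,0,0,0,0,0,0.6],[0,0,0,0,0,0,0.45],[0,0,0,0,0,0,0.35],[0,0,0,0,0,0,0.2],[0,0,0,0,0,0,0],[0,0,0,0,0,0,-0.3],[0,0,0,0,0,0,-1]]' 10;python3 -m jog '[[0,0,0,0,0,0,-1],[0,0,0,0,0,0,-1]]' 10
python3 -c "
from h import *;from bench import r;st(r.read_state())"
```

```text
time: 18.25
ee_pos: [0.4781, -0.3483, 0.0251]
eef_rot: [0.805, 0.594, -0.001, -0.001]
ft_force: [0.3, 0.3, 0.8]
width: 0.0868
time: 19.12
ee_pos: [0.4792, -0.3489, 0.027]
eef_rot: [0.805, 0.594, 0.0, 0.0]
ft_force: [0.4, 0.5, 1.5]
width: 0.0577
time: 19.38
ee_pos: [0.4792, -0.3488, 0.0269]
eef_rot: [0.805, 0.594, 0.0, 0.0]
ft_force: [1.6, -0.8, 2.9]
width: 0.0575
t 19.38 p [ 0.4792 -0.3488  0.0269] q [8.047e-01 5.936e-01 1.000e-04 4.000e-04] F [ 1.6 -0.8  2.9] w 0.0575 j [-0.18  0.67  0.96  1.79 -0.64  1.03  0.74]
```

```bash
python3 -m jog '[[0,0,-0.3,0,0,0,-1],[0,0,-0.7,0,0,0,-1],[0,0,-1.5,0,0,0,-1],[0,0,-3,0,0,0,-1],[0,0,-4,0,0,0,-1],[0,0,-4,0,0,0,-1],[0,0,-4,0,0,0,-1],[0,0,-3,0,0,0,-1],[0,0,0,0,0,0,-1],[0,0,0,0,0,0,-1]]' 13
python3 - <<'E'
from bench import r
from h import *
s=r.read_state();st(s)
c=r.camera('wrist');cv2.imwrite('pics/wrist16.png',c['frame'][:,:,::-1])
D=deckR(-.0096);o=np.array([.5934,-.0113,.078])
# plate centre deck coords approx (-.0003,-.0003)
tg=o+D.apply([-.0003,-.0003,.083-.008+.075]);print(tg)
plan(s,tg,deckTool(-.0096),9)
E
```

```text
time: 20.62
ee_pos: [0.4786, -0.3484, 0.2313]
eef_rot: [0.805, 0.594, -0.0, -0.0]
ft_force: [-0.6, 0.8, -1.1]
width: 0.0575
t 20.62 p [ 0.4786 -0.3484  0.2313] q [ 8.048e-01  5.936e-01 -0.000e+00 -2.000e-04] F [-0.6  0.8 -1.1] w 0.0575 j [-0.32  0.46  1.17  1.6  -0.43  1.37  0.6 ]
[ 0.52271476 -0.01092141  0.2103013 ]
n 9 row [3.785, -0.214, 0.241] [-0.054, 0.0078, -0.0316] dist 0.341
```

View pics/wrist16.png

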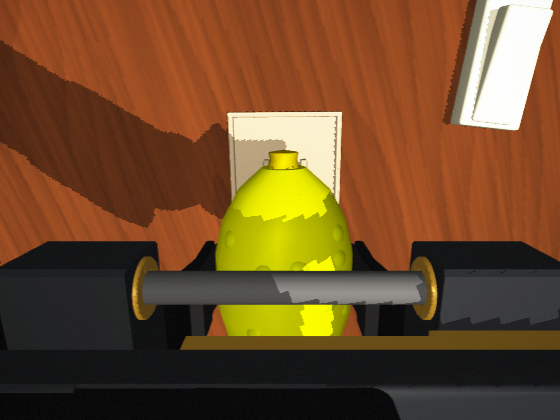

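Held straight (nub at (284,155), centred). Moving over the nest, tilted square to the deck.

```bash
python3 -m jog '[[2.0,-0.1,-0.2,-0.02,0.004,-0.01,-1],[3.6,-0.2,0.2,-0.05,0.007,-0.03,-1],[3.8,-0.21,0.24,-0.054,0.008,-0.032,-1],[3.8,-0.21,0.24,-0.054,0.008,-0.032,-1],[3.8,-0.21,0.24,-0.054,0.008,-0.032,-1],[3.8,-0.21,0.24,-0.054,0.008,-0.032,-1],[3.8,-0.21,0.24,-0.054,0.008,-0.032,-1],[3.8,-0.21,0.24,-0.054,0.008,-0.032,-1],[3.5,-0.2,0.2,-0.05,0.008,-0.03,-1],[0,0,0,0,0,0,-1],[0,0,0,0,0,0,-1]]' 13
python3 - <<'E'
from bench import r
from h import *
s=r.read_state();st(s)
D=deckR(-.0096);o=np.array([.5934,-.0113,.078])
plan(s,o+D.apply([-.0003,-.0003,.083-.008+.04]),deckTool(-.0096),3)
E
```

```text
time: 22.05
ee_pos: [0.5221, -0.0424, 0.216]
eef_rot: [0.705, 0.676, 0.15, 0.151]
ft_force: [-0.0, 0.7, -0.7]
width: 0.0577
t 22.05 p [ 0.5221 -0.0424  0.216 ] q [0.7054 0.6762 0.1497 0.1511] F [-0.   0.7 -0.7] w 0.0577 j [-0.88 -0.33  0.74  2.14  0.38  0.85 -0.36]
n 3 row [1.055, -0.048, 1.337] [-0.02, 0.0025, -0.0103] dist 0.0511
```

```bash
python3 -m jog '[[1.6,-0.05,-0.1,-0.03,0.004,-0.015,-1],[1.56,-0.09,0.3,-0.03,0.0035,-0.016,-1],[0,0,0,0,0,0,-1],[0,0,0,0,0,0,-1]]' 13
python3 - <<'E'
from bench import r
from h import *
s=r.read_state();st(s)
D=deckR(-.0096);o=np.array([.5934,-.0113,.078])
plan(s,o+D.apply([-.0003,-.0003,.083-.008+.02]),deckTool(-.0096),4)
c=r.camera('wrist');cv2.imwrite('pics/wrist17.png',c['frame'][:,:,::-1])
c=r.camera('scene');crop(c,(160,120,300,260),4.2,'pics/scene17.png')
E
```

```text
time: 22.55
ee_pos: [0.5234, -0.0113, 0.2146]
eef_rot: [0.69, 0.682, 0.17, 0.172]
ft_force: [0.6, 0.4, -1.2]
width: 0.0575
t 22.55 p [ 0.5234 -0.0113  0.2146] q [0.6897 0.6823 0.1705 0.1721] F [ 0.6  0.4 -1.2] w 0.0575 j [-0.87 -0.35  0.65  2.19  0.44  0.78 -0.44]
n 4 row [0.009, -0.066, 1.461] [0.0002, 0.0001, -0.0003] dist 0.0585
```

View pics/wrist17.png

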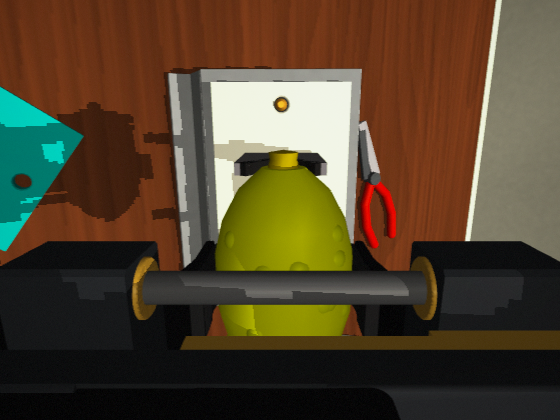

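View pics/scene17.png

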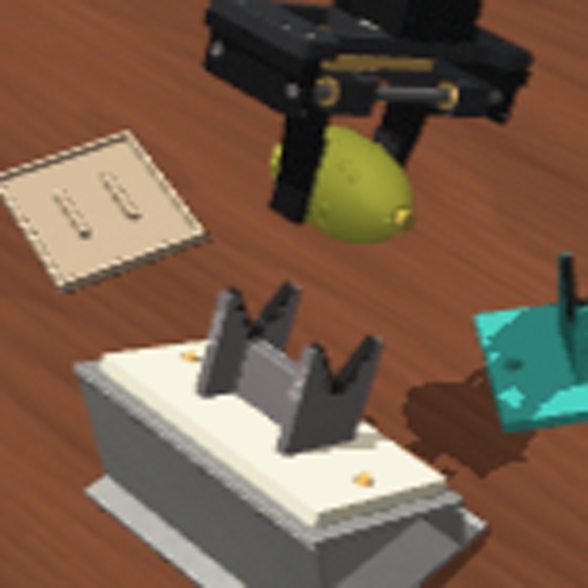

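```bash
python3 -m jog '[[0,-0.08,1.2,0,0,0,-1],[0,-0.08,1.6,0,0,0,-1],[0,-0.08,1.6,0,0,0,-1],[0,-0.03,1.2,0,0,0,-1],[0,0,0,0,0,0,-1],[0,0,0,0,0,0,-1]]' 13
python3 - <<'E'
from bench import r
from h import *
s=r.read_state();st(s)
D=deckR(-.0096);o=np.array([.5934,-.0113,.078])
print('TCP deck',(D.inv().apply(np.array(s['ee_pos'])-o)*1e3).round(2))
plan(s,o+D.apply([-.0003,-.0003,.083-.008+.006]),deckTool(-.0096),4)
c=r.camera('wrist');cv2.imwrite('pics/wrist18.png',c['frame'][:,:,::-1])
c=r.camera('scene');crop(c,(160,120,300,260),4.2,'pics/scene18.png')
E
```

```text
time: 23.4
ee_pos: [0.5473, -0.0103, 0.164]
eef_rot: [0.689, 0.683, 0.171, 0.172]
ft_force: [-0.3, -0.1, -2.5]
width: 0.0577
t 23.4 p [ 0.5473 -0.0103  0.164 ] q [0.689  0.6829 0.1709 0.1723] F [-0.3 -0.1 -2.5] w 0.0577 j [-0.92 -0.21  0.78  2.21  0.36  0.62 -0.38]
TCP deck [-0.34  0.55 97.59]
n 4 row [-0.021, 0.001, 0.415] [0.0004, -0.0001, 0.0001] dist 0.0166
```

View pics/wrist18.png

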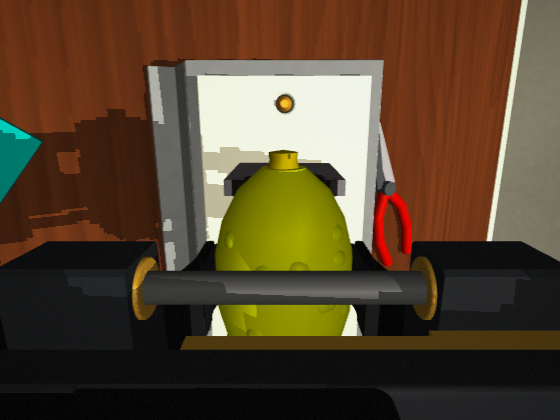

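View pics/scene18.png

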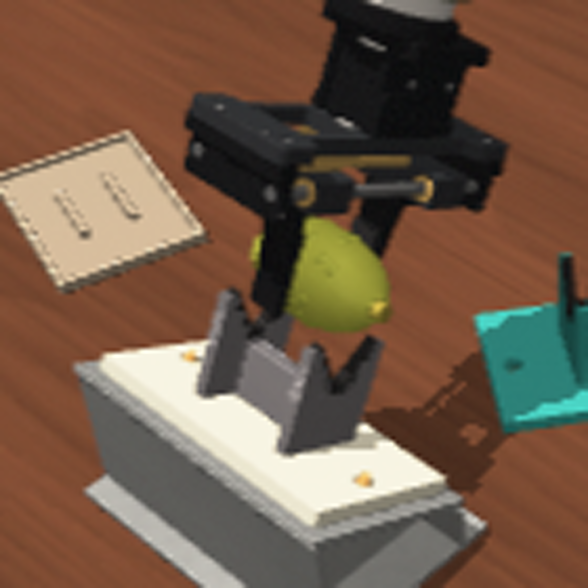

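```bash
python3 -m jog '[[-0.08,0,0.5,0,0,0,-1],[0,0,0.5,0,0,0,-1],[0,0,0.4,0,0,0,-1],[0,0,0.2,0,0,0,-1],[0,0,0,0,0,0,-1]]' 13;python3 -m jog '[[0,0,0.15,0,0,0,-1],[0,0,0.1,0,0,0,-1],[0,0,0,0,0,0,-1]]'
cat > chk2.py <<'E'
from bench import r
from h import *
import sys
k=sys.argv[1]
s=r.read_state();st(s)
D=deckR(-.0096);o=np.array([.5934,-.0113,.078])
print('TCP deck',(D.inv().apply(np.array(s['ee_pos'])-o)*1e3).round(2),'nominal 75')
c=r.camera('scene');crop(c,(160,120,300,260),4.2,f'pics/scene{k}.png')
E
python3 chk2.py 19
```

```text
time: 24.12
ee_pos: [0.5547, -0.0112, 0.1495]
eef_rot: [0.689, 0.683, 0.171, 0.172]
ft_force: [-0.3, 0.2, -2.3]
width: 0.0575
time: 24.5
ee_pos: [0.5557, -0.0114, 0.1473]
eef_rot: [0.689, 0.683, 0.171, 0.172]
ft_force: [-2.4, -1.0, -0.1]
width: 0.0575
t 24.5 p [ 0.5557 -0.0114  0.1473] q [0.6892 0.6828 0.1707 0.1722] F [-2.4 -1.  -0.1] w 0.0575 j [-0.95 -0.15  0.83  2.21  0.3   0.56 -0.33]
TCP deck [-0.72 -0.42 78.87] nominal 75
```

View pics/scene19.png

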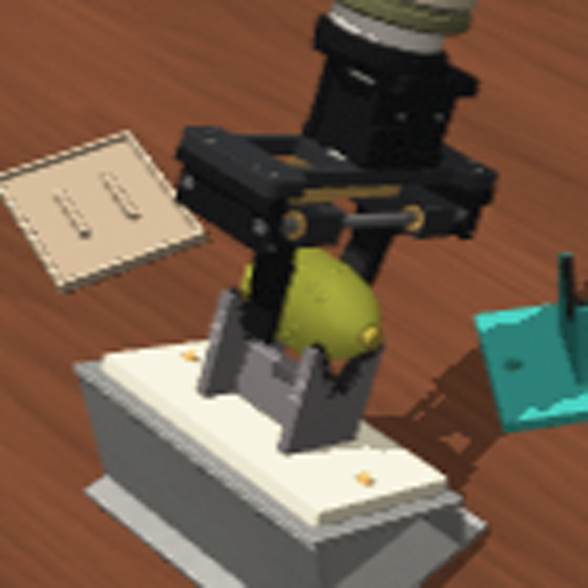

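```bash
python3 -m jog '[[0,0,0.07,0,0,0,-1],[0,0,0,0,0,0,-1]]' ;python3 chk2.py 20
```

```text
time: 24.8
ee_pos: [0.5561, -0.0115, 0.1467]
eef_rot: [0.689, 0.683, 0.171, 0.172]
ft_force: [-3.8, -2.3, 0.8]
width: 0.0577
t 24.8 p [ 0.5561 -0.0115  0.1467] q [0.6892 0.6828 0.1707 0.1722] F [-3.8 -2.3  0.8] w 0.0577 j [-0.95 -0.15  0.83  2.21  0.3   0.56 -0.33]
TCP deck [-0.72 -0.56 78.15] nominal 75
```

```bash
python3 -m jog '[[0,0,0.07,0,0,0,-1],[0,0,0,0,0,0,-1]]' ;python3 chk2.py 21
```

```text
time: 25.1
ee_pos: [0.5564, -0.0116, 0.1461]
eef_rot: [0.689, 0.683, 0.171, 0.172]
ft_force: [-4.4, -4.6, 0.8]
width: 0.0579
t 25.1 p [ 0.5564 -0.0116  0.1461] q [0.6893 0.6827 0.1706 0.1722] F [-4.4 -4.6  0.8] w 0.0579 j [-0.95 -0.14  0.83  2.21  0.3   0.55 -0.32]
TCP deck [-0.74 -0.69 77.47] nominal 75
```

The force shows contact on the +y saddle first (Fy −4.6 N). Easing 1 mm toward −y and settling.

```bash
python3 -m jog '[[-0.1,0,0,0,0,0,-1],[0,0,0,0,0,0,-1]]' 10;python3 chk2.py 22;python3 -m jog '[[-0.05,0,0.05,0,0,0,-1],[0,0,0,0,0,0,-1]]' 10;python3 chk2.py 23
```

```text
time: 25.4
ee_pos: [0.5564, -0.0119, 0.1461]
eef_rot: [0.689, 0.683, 0.171, 0.172]
ft_force: [-3.4, -0.2, 0.1]
width: 0.0577
t 25.4 p [ 0.5564 -0.0119  0.1461] q [0.6889 0.6831 0.1709 0.1721] F [-3.4 -0.2  0.1] w 0.0577 j [-0.95 -0.14  0.84  2.21  0.3   0.55 -0.32]
TCP deck [-0.74 -0.94 77.47] nominal 75
time: 25.7
ee_pos: [0.5566, -0.012, 0.1457]
eef_rot: [0.689, 0.683, 0.171, 0.172]
ft_force: [-7.8, 1.5, 2.6]
width: 0.0575
t 25.7 p [ 0.5566 -0.012   0.1457] q [0.6888 0.6831 0.1711 0.1719] F [-7.8  1.5  2.6] w 0.0575 j [-0.95 -0.14  0.84  2.21  0.29  0.55 -0.32]
TCP deck [-0.64 -1.09 77.07] nominal 75
```

View pics/scene23.png

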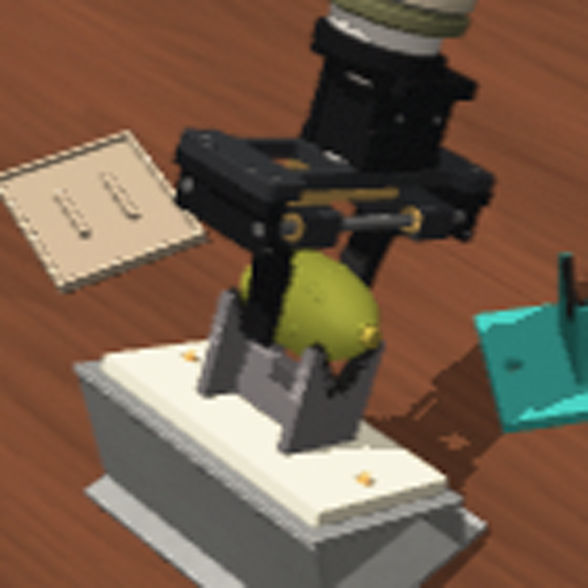

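```bash
python3 -m jog '[[0,-0.06,0,0,0,0,-1],[0,0,0,0,0,0,-1]]' 8;python3 chk2.py 24
```

```text
time: 26.0
ee_pos: [0.5565, -0.0121, 0.1457]
eef_rot: [0.689, 0.683, 0.171, 0.172]
ft_force: [-3.9, 1.9, 1.7]
width: 0.058
t 26.0 p [ 0.5565 -0.0121  0.1457] q [0.6888 0.683  0.1713 0.1723] F [-3.9  1.9  1.7] w 0.058 j [-0.95 -0.14  0.84  2.21  0.3   0.55 -0.32]
TCP deck [-0.81 -1.18 77.13] nominal 75
```

Force is now nearly along the deck normal and carries the fruit's weight, so it is seated. Opening slowly.

```bash
python3 -m jog '[[0,0,0,0,0,0,0.36],[0,0,0,0,0,0,0.42],[0,0,0,0,0,0,0.5],[0,0,0,0,0,0,0.6],[0,0,0,0,0,0,0.7],[0,0,0,0,0,0,0.8],[0,0,0,0,0,0,0.9]]' 8;python3 chk2.py 25
```

```text
time: 26.92
ee_pos: [0.5562, -0.0127, 0.1455]
eef_rot: [0.689, 0.683, 0.171, 0.172]
ft_force: [0.6, 0.0, -0.1]
width: 0.08
t 26.93 p [ 0.5562 -0.0127  0.1455] q [0.6891 0.6829 0.1709 0.1722] F [ 0.6  0.  -0.1] w 0.08 j [-0.95 -0.14  0.84  2.21  0.3   0.55 -0.32]
TCP deck [-1.13 -1.74 77.02] nominal 75
```

View pics/scene25.png

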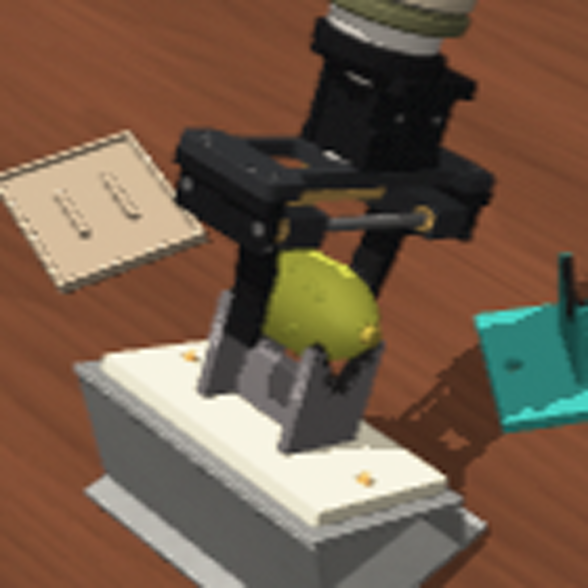

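Released with the citron resting in both saddles. Opening fully and retreating straight back along the normal.

```bash
python3 -m jog '[[0,0,0,0,0,0,1],[0,0,0,0,0,0,1],[0,0,-0.5,0,0,0,1],[0,0,-1.5,0,0,0,1],[0,0,-3,0,0,0,1],[0,0,-4,0,0,0,1],[0,0,-4,0,0,0,1],[0,0,0,0,0,0,1],[0,0,0,0,0,0,1]]' 8;python3 chk2.py 26; python3 - <<'E'
from bench import r
import cv2
from h import *
c=r.camera('wrist');cv2.imwrite('pics/wrist26.png',c['frame'][:,:,::-1])
c=r.camera('top');crop(c,(180,110,440,260),3,'pics/top26.png')
E
```

```text
time: 28.1
ee_pos: [0.4949, -0.0124, 0.2599]
eef_rot: [0.689, 0.683, 0.171, 0.172]
ft_force: [-0.1, -0.7, -0.4]
width: 0.0871
t 28.1 p [ 0.4949 -0.0124  0.2599] q [0.6892 0.6828 0.1709 0.1722] F [-0.1 -0.7 -0.4] w 0.0871 j [-0.83 -0.47  0.55  2.17  0.46  0.93 -0.47]
TCP deck [ -1.56  -2.02 206.81] nominal 75
```

View pics/scene26.png

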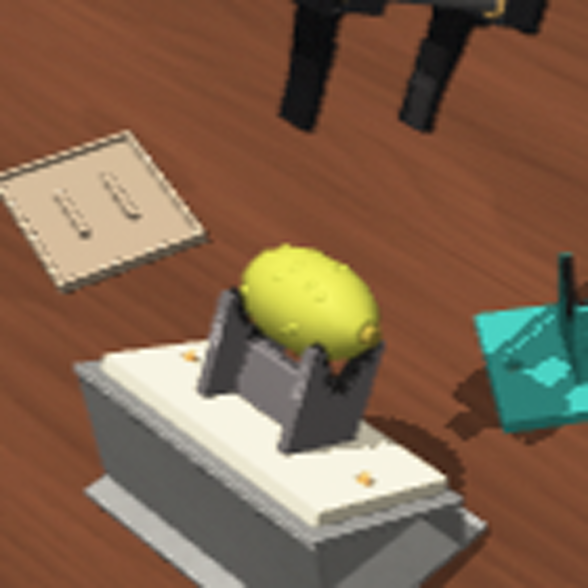

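View pics/wrist26.png

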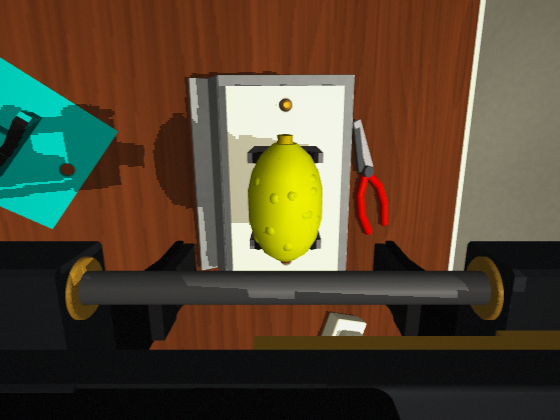

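View pics/top26.png

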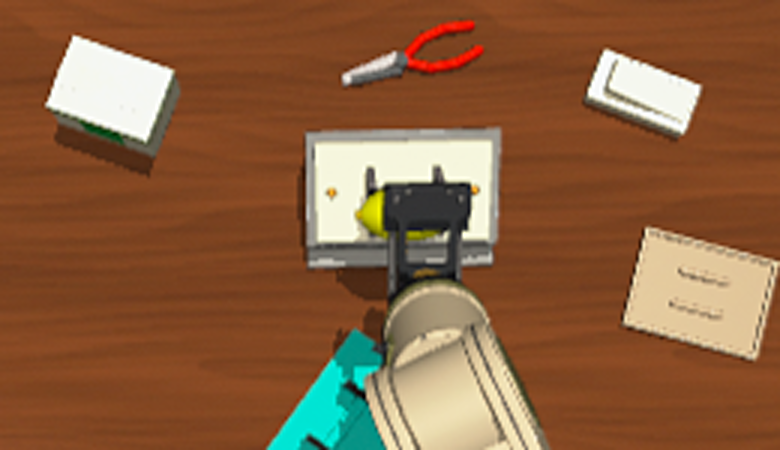

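The citron lies lengthwise and centred in both saddles, the plate is flat on both pins, and the carton, wedge and snips have not moved. A short wait for stability, then hand in.

```bash
python3 -m jog '[[0,0,0,0,0,0,1],[0,0,0,0,0,0,1],[0,0,0,0,0,0,1],[0,0,0,0,0,0,1],[0,0,0,0,0,0,1],[0,0,0,0,0,0,1]]'; python3 - <<'E'
from bench import r
from h import *
a=cv2.imread('pics/wrist26.png')[:,:,::-1].astype(int);b=r.camera('wrist')['frame'].astype(int)
print('changed px in citron/plate area',(np.abs(a-b).max(2)[70:265,190:360]>40).sum())
print(r.close_job())
E
```

```text
time: 29.0
ee_pos: [0.495, -0.0121, 0.2602]
eef_rot: [0.689, 0.683, 0.171, 0.172]
ft_force: [-0.1, 0.2, -0.2]
width: 0.0869
changed px in citron/plate area 1521
the job is handed in; nothing more can be done
None
```

I set the white cradle plate on the stand with both dowel pins in its holes. The citron is laid lengthwise in the two saddles and released. I handed the job in at about 29 s; no verdict is given.

**What the checks showed**
- **Plate:** it came to rest at the height expected for lying flat on the deck (26.6 mm against 27 mm at the tool). Both pins show through the holes in the wrist and scene views. Pressing it home gave a peak wrist reading of about 54 N, below the 120 N limit.
- **Citron:** I gripped it with at most 13 N and lowered it with contact forces of about 8 N or less. After I let go and backed off, the pictures showed it centred across both saddles.
- **Other objects:** the carton, wedge and snips looked undisturbed, and the gripper ended well clear of everything.

**One check disagreed:** a picture comparison over the last 0.9 s flagged 1521 changed pixels around the plate and citron. I did not save or look at that second picture before handing in. The measured tool position shifted by about 0.4 mm between the two pictures, so it may be only edges and shadows. I cannot rule out that the fruit moved slightly.

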